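# Load a board carrier through the pass box of a dust-free cabinet

### The job

Pass the repaired board into the dust-free cabinet's pass box: with the outer door still shut, press down on the bar of the orange inner gate until you feel it stop firmly on its seat (firm, not hard). Only then open the outer door wide, stand the board carrier upright and wholly inside the chamber, set down and not dropped, and let go; then shut the outer door fully. The inner gate must stay fully down whenever the outer door is open, and leave the other things on the bench where they are.

Things in the scene. Friction and masses are not known exactly. Their poses are not given: they have to be found in the camera images.
- pass_box: Fixed transfer chamber: a clear box on the bench, open at its -y end, joined at its +y end to a tall clear cabinet. Origin: on the bench under the chamber's centre; z up, y from the mouth towards the cabinet, x along the mouth. In its frame (mm): outside x -100..100, inside x -90..90, floor top z 15, roof z 215..225, mouth plane y -120, inner gate's near face y 105.
- wall_foot (a point): Foot of the cabinet's upright side wall, on the bench, at x 0, y 135 mm in the pass box frame (same axes). The wall runs from x -180 to 280 mm and up to 465 mm above the bench; a rail along its top stands out 22 mm towards the mouth side at 437 to 463 mm. The chamber's roof ends just short of it, at the gate's slot.
- inner_gate: Inner door: orange gate, 168 mm wide, across the chamber's inner end; slides straight up and down in stiff guides and stays where left (down takes about 2 N of push, up about 9 N). Origin: middle of its lower edge, 15 mm above the bench when fully shut, where it stops hard. Starts shut or up to 30 mm higher; a gate hanging just short of its seat looks shut.
- gate_bar (a point): Centre of the flat top of the inner gate's black pull bar: 100 mm long along the pass box's x, 22 mm wide, 16 mm thick, on two rods above the roof. Moves with the gate; 268 mm above the bench when fully shut. It lies only 26 mm from the cabinet's side wall, so a tool must come to it leaning, from the mouth side.
- outer_door (a joint): Outer door angle, rad: 0 shut (as at the start), grows as it opens, stops at 1.9. Clear panel with blue frame, 196 mm wide, 12 mm thick (frame 16), 12 to 218 mm above the bench, outside the mouth plane. Upright hinge on the mouth's -x edge; its free edge swings out to -y, then round to -x. Light friction: stays where left; no latch.
- door_handle (a point): Point on the axis of the outer door's steel pull bar, 160 mm above the bench. Round bar, 14 mm thick, upright from 100 to 195 mm above the bench, with a standoff at each end; its axis is 35 mm off the panel's outer face and 165 mm from the hinge line. Turns with the door: its x points from hinge to free edge, its -y out of the outer face.
- door_hinge (a point): Point on the outer door's upright hinge line, 115 mm above the bench, in the plane of the panel's inner face; turns with the door (x towards the free edge, -y out of the outer face).
- carrier: Board carrier: aluminium plate 120 mm long (its x), 100 wide (y), 8 thick, with a green circuit board (parts up to 27 mm above the underside) and a blue bow handle along its length over the middle: round bar 12 mm thick, straight from x -42 to 42 mm, axis 50 mm above the underside. About 0.35 kg. Origin: centre of the underside, z up. Either end may go in first.
- bottle: Bystander, loose: clear bottle, 60 mm across, 150 mm tall. Origin: centre of its underside.
- jar: Bystander, loose: amber jar, 70 mm across, 70 mm tall. Origin: centre of its underside.
- screw_tray: Bystander, loose: orange open tray 140 x 100 x 30 mm. Origin: centre of its underside.
- driver: Bystander, loose: blue cordless screwdriver lying along its x (from -75 to 135 mm, bit at +x), 40 mm across. Origin: on the bench under its axis.
- spare_board: Bystander, loose: green circuit board 100 x 70 x 25 mm. Origin: centre of its underside.

How it is judged:
By the outcome, as a careful person would: the job done as asked, in the order asked, and still so for the second after the job is handed in, with the robot touching nothing.
It also fails if it takes over 72 s, if anything falls off the work surface, if the arm or the gripper's body presses on something with over 40 N, if the wrist force passes 120 N, or if a joint passes its speed limit or range.

### The arm

A 7-joint arm with a two-finger parallel gripper is mounted at the origin on the work surface. World frame = base frame: x ahead of the robot, y to its left, z up, the work surface at z = 0. Lengths are in mm, angles in degrees, forces in N, time in s.
With the tool pointing down it reaches from about 350 to 900 mm from the base axis. Payload 8.1 kg.
Tool frame: the origin (TCP) lies at the very end of the fingers, on their centre line; the grasp point (between the pads) lies 19 mm behind it (r.pinch_z is the distance from the TCP to the grasp point, in mm); z points along the fingers, y is the direction in which the jaws open and shut (so a half turn about z gives the same grasp; the last joint's range is limited). The gripper opens to 85 mm and grips with 20 to 120 N. Pads are 22 mm wide; open, the fingers measure 114 mm over their backs; the gripper's body (76 mm by 85 mm) begins 54 mm behind the grasp point. The pads swing forward as they close: fully open they stand 13 mm farther back than shut.
Start: joints at [-69.706, 24.895, 1.432, 90.138, -0.665, 64.973, -4.303], TCP at [275.702, 560.919, 231.323] pointing down, gripper open.
Joint ranges: [-149.89, 149.89], [-25.12, 119.58], [-72.63, 75.52], [4.76, 147.25], [-75.54, 255.54], [6.69, 114.76], [-157.13, 157.13]. Speed limits (degrees/s): [127.2, 127.2, 172.46, 172.46, 180, 180, 180].

### API

Orientations are given as [roll, pitch, yaw] about the fixed x, y, z axes, in that order (R = Rz(yaw) Ry(pitch) Rx(roll)).
In Python, from cell import r gives the robot as it stands.
- The arm moves only by the tool drive_tool, never from a script. Its argument "increments" is a list of rows, each a list of 3 entries, a list of its own where there are three numbers: the shift along the tool's x, y, z in mm, then the turn, a rotation vector about the tool's x, y, z in rad, then the opening, from 0 (shut) to 1 (fully open). A call has 1 to 8 rows; each row shifts and turns the commanded pose from where the row before left it, along the tool's axes as they then stand; what a row does not reach is not made up. A row lasts 1/8 s, in which the tool goes at most 62.5 mm and 10.7 degrees, less where a joint would pass 70% of its speed; a pose out of reach is approached as far as the arm can. A call with a gripper value outside its range is refused whole. The fingers move at their own pace and stop on an object; the grip force is fixed at half the most. Time passes only in rows, so rows that do not move let the fingers close. It gives the time, the measured TCP pose, the force and the opening at its end, in the units of the state.
- r.observe(): the state, without advancing time (a new reading comes with each control period).
- r.snapshot(name): name is "side" or "top"; returns a dict with "img" (480x640x3 uint8, blue, green, red), "z_map" (480x640 float32, mm along the optical axis (not along the pixel's ray), 0 where there is no reading), "vertical_fov" (degrees; the focal length in pixels is half the picture's height over the tangent of half this angle, whatever the lens; pixels are square), "cx", "cy" (the principal point, pixels), "R" (3x3) and "t" (3): a world point X has camera coordinates R X + t. Camera axes: x right, y down, z forward; pixel columns grow to the right and rows downward; lengths in mm; the calibration is good to about 2 mm. A picture is of the moment at which its call begins.
- r.hand_in(): hands the job in, once; it reports no verdict.
The state is a dict: "time": time; "joints": joint angles; "qd": joint speeds; "joint_torque": joint torques, N m; "position": TCP position; "orientation": TCP orientation; "ft_force": force on the tool from outside, world axes, zero at the start; "moment": the same for the moment, N m; "finger_gap": finger opening in mm.
Only numpy, scipy, OpenCV 4.12 (cv2) and the standard library are available. Lean on these libraries where they do the work, as an engineer would, in place of code of your own. Each camera call takes 0.05 s, during which the arm holds its last target. There are 200 camera calls.

## Working session

There is one attempt and no reset: what is moved stays moved. The work goes in short steps, Python scripts to look and compute and a tool call to move; the robot and the scene stay as the last step left them, time stands still between calls to the robot, and variables do not carry over. Pictures are saved under pics/ and viewed, about 8 in all and at most 12, crops included, and the job is handed in when it is done.

Besides the shell and the picture viewer there is one more tool, called after ">>>" as name(argument=value, ...) on one line, values as JSON. drive_tool: Moves the arm, as the interface text tells. Its arguments: {"type":"object","properties":{"increments":{"type":"array","items":{"type":"array"}}},"required":["increments"]}

```bash
ls; mkdir -p pics
cat > h.py <<'E'
import numpy as np,cv2
from cell import r
def snap(n,f=None):
    s=r.snapshot(n)
    if f: cv2.imwrite('pics/'+f,s['img'])
    return s
def pt(s,u,v,z=None):
    f=240/np.tan(np.radians(s['vertical_fov'])/2)
    R=np.array(s['R']);t=np.array(s['t'])
    d=R.T@np.array([(u-s['cx'])/f,(v-s['cy'])/f,1]);o=-R.T@t
    if z is None: return o+d*s['z_map'][int(v),int(u)]
    return o+d*(z-o[2])/d[2]
def proj(s,X):
    f=240/np.tan(np.radians(s['vertical_fov'])/2)
    c=np.array(s['R'])@np.array(X)+np.array(s['t'])
    return c[0]/c[2]*f+s['cx'],c[1]/c[2]*f+s['cy']
E
python3 - <<'E'
from h import *
for n in('top','side'):
    s=snap(n,n+'1.png'); print(n,s['vertical_fov'],s['cx'],s['cy'],-np.array(s['R']).T@s['t'],s['R'])
print(r.observe())
E
```

```text
pics
top 43.77679667570653 317.3449515810939 238.59150746905186 [ 452.56596054 -104.18830154 1797.29410535] [[ 0.0075938  -0.99977959  0.01957319]
 [-0.99689653 -0.00910276 -0.07819492]
 [ 0.07835585 -0.01891865 -0.99674593]]
side 46.232264928568895 321.5408805745306 243.14923368051436 [ 177.44932737 -374.07977419 1735.23742589] [[ 0.50156302 -0.86511609 -0.00294656]
 [-0.82642765 -0.47812008 -0.29735254]
 [ 0.25583566  0.15157616 -0.95476321]]
{'time': 0.1, 'joints': array([-69.70736006,  24.93436298,   1.43197236,  90.18238737,
        -0.66581279,  64.97168828,  -4.30262525]), 'qd': array([ 0.02236996, -0.15769586,  0.08862265, -0.21148482, -0.00973213,
        0.0837103 ,  0.04602434]), 'joint_torque': array([ 2.36782565e-03, -6.71743512e+01,  1.02769565e+00, -3.16903710e+01,
        1.56624435e-02,  7.06393490e-03,  5.52331514e-07]), 'position': array([275.51889503, 560.51535297, 230.59413607]), 'orientation': array([-1.79920174e+02,  6.75145880e-03,  1.53823654e+02]), 'ft_force': array([ 0.9368979, -0.3068261, -0.0956898]), 'moment': array([-0.02764158, -0.00856115,  0.03728748]), 'finger_gap': 85.34920502773522}
```

View pics/top1.png

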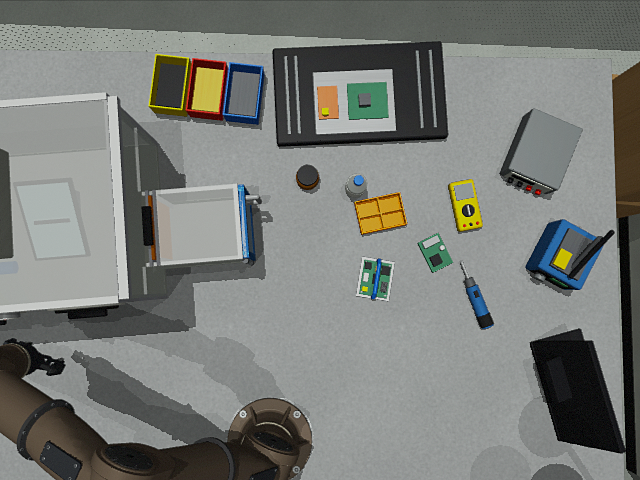

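View pics/side1.png

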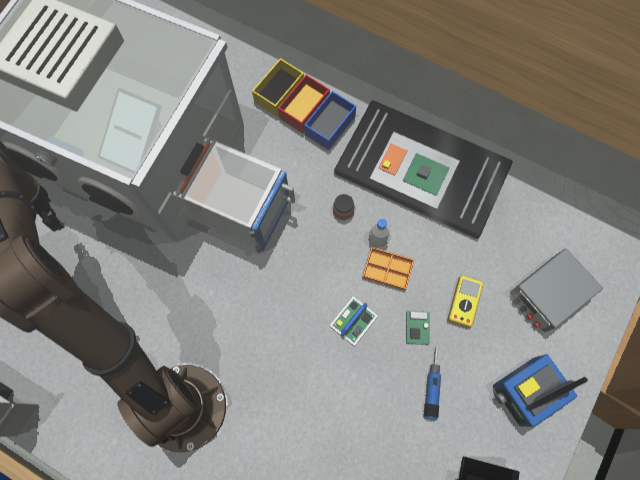

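The top view shows the pass box at about (200,225) px with its mouth towards image right (world -y). The handle is at (255,200), the gate bar at (147,225) and the carrier at (376,279). The hinge is on the side nearer the robot. Next I'll take zoomed crops.

```bash
python3 - <<'E'
import cv2,numpy as np
a=cv2.imread('pics/top1.png')[170:285,125:285];b=cv2.imread('pics/side1.png')[125:265,160:320]
a=cv2.resize(a,None,fx=2.5*2,fy=5,interpolation=cv2.INTER_CUBIC)
b=cv2.resize(b,None,fx=5,fy=5,interpolation=cv2.INTER_CUBIC)[:600]
cv2.imwrite('pics/ta.png',a);cv2.imwrite('pics/sb.png',b[:600])
E
python3 - <<'E'
from h import *
# carrier: blue handle
for n in('top','side'):
    s=snap(n); hsv=cv2.cvtColor(s['img'],cv2.COLOR_BGR2HSV)
    m=cv2.inRange(hsv,(100,130,60),(125,255,255))
    k,l,st,c=cv2.connectedComponentsWithStats(m)
    for i in range(1,k):
        if st[i,4]>40:
            ys,xs=np.where(l==i); rect=cv2.minAreaRect(np.c_[xs,ys].astype(np.float32))
            p=cv2.boxPoints(rect)
            e=p[np.argsort(np.linalg.norm(p-p[0],axis=1))]
            m1=(e[0]+e[1])/2;m2=(e[2]+e[3])/2
            P,Q=pt(s,*m1,50),pt(s,*m2,50)
            print(n,st[i],c[i].round(1),'z50',pt(s,*c[i],50).round(1),'ang',np.degrees(np.arctan2(*(Q-P)[1::-1])).round(1),'len',np.linalg.norm(Q-P).round(),'depth',pt(s,*c[i]).round(1))
E
```

```text
top [223  62  41  62 703] [243.6  93. ] z50 [1023.7   86.1   50. ] ang -5.4 len 179.0 depth [1028.3   87.6   36.1]
top [354 175  10  11  81] [358.3 180. ] z50 [ 765.2 -257.2   50. ] ang -44.4 len 30.0 depth [ 747.9 -248.7  147. ]
top [238 185  12  73 281] [243.4 215.9] z50 [654.8  80.4  50. ] ang -174.7 len 214.0 depth [635.7  62.9 215.3]
top [250 208   5  46  74] [252.  231.9] z50 [607.8  54.3  50. ] ang -174.7 len 133.0 depth [610.3  56.9  21.6]
top [ 527  220   76   70 1617] [559.1 251.8] z50 [ 557.5 -851.6   50. ] ang -117.2 len 174.0 depth [ 552.8 -818.5  127.4]
top [371 259  10  40 168] [376.3 278.8] z50 [ 473.7 -310.7   50. ] ang -9.2 len 117.0 depth [ 473.6 -310.    55.5]
top [466 285  23  32 344] [477.1 301.2] z50 [ 410.6 -606.3   50. ] ang -158.6 len 91.0 depth [ 410.2 -610.4   35.8]
side [305  91  51  50 206] [330.2 115.3] z50 [1035.    95.1   50. ] ang -5.9 len 170.0 depth [1041.3   98.6   37.6]
side [254 173  31  57 108] [268.3 202.8] z50 [660.8 109.6  50. ] ang 6.4 len 212.0 depth [613.8  62.5 214. ]
side [378 219   9   9  57] [381.7 223.2] z50 [ 782.2 -238.6   50. ] ang -126.2 len 26.0 depth [ 746.9 -246.5  148.3]
side [342 304  25  31 129] [353.4 318.5] z50 [ 471.3 -309.    50. ] ang -9.0 len 117.0 depth [ 470.4 -309.2   55.3]
side [ 504  355   73   71 1201] [536.8 390.2] z50 [ 555.2 -871.    50. ] ang -28.1 len 163.0 depth [ 535.8 -845.5  136.4]
side [427 373  14  32 301] [433.4 389.7] z50 [ 406.1 -610.9   50. ] ang 22.0 len 88.0 depth [ 407.4 -612.3   40.7]
side [  0 473  11   7  44] [  3.4 477. ] z50 [-404.3  318.2   50. ] ang -59.9 len 28.0 depth [-615.3  569.4 -561.4]
```

View pics/ta.png

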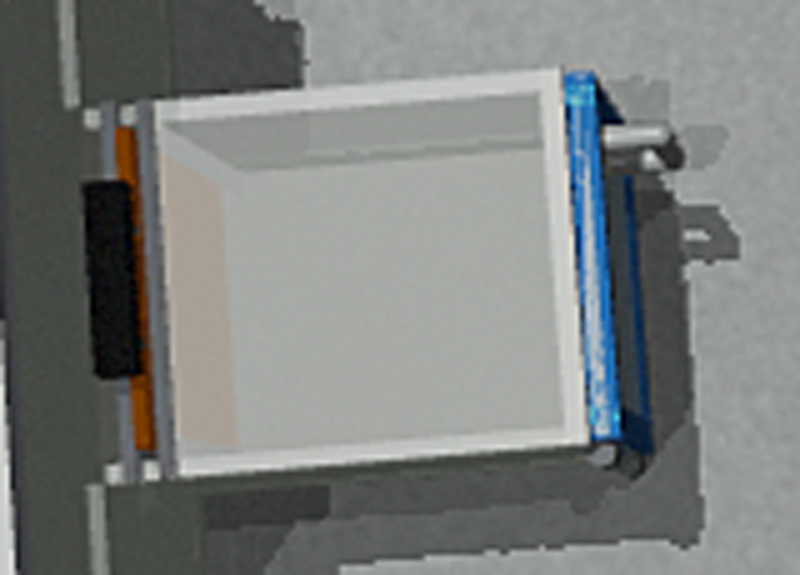

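View pics/sb.png

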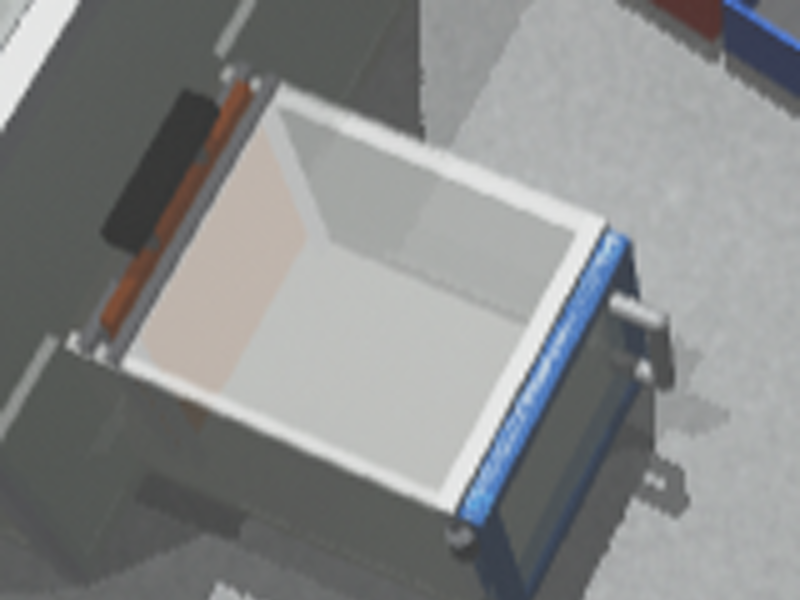

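Run:
```python
from h import *
print([a for a in dir(r) if a[0]!='_'])
T=r.snapshot('top');S=r.snapshot('side')
for n,s,a in(('mouth+x',T,(237,183.4)),('mouth-x',T,(242.6,258.4)),('back+x',T,(156,190)),('back-x',T,(160.6,265)),('mouth+x',S,(281,169.4)),('mouth-x',S,(251,227.6)),
 ('back+x',S,(215.8,142)),('back-x',S,(185,197.6))):
    print(n,pt(s,*a,225).round(1))
for n,s in(('T',T),('S',S)):
    x0,y0,x1,y1=(138,200,156,250) if n=='T' else (178,140,206,178)
    m=np.zeros((480,640),np.uint8); g=s['img'].max(2); m[y0:y1,x0:x1]=(g[y0:y1,x0:x1]<50)
    k,l,st,c=cv2.connectedComponentsWithStats(m); i=1+np.argmax(st[1:,4]); ys,xs=np.where(l==i)
    rc=cv2.minAreaRect(np.c_[xs,ys].astype(np.float32)); print(n,st[i],rc)
    for z in(268,283,298): print(z,pt(s,*rc[0],z).round(1), [pt(s,*p,z).round(0)[:2].tolist() for p in cv2.boxPoints(rc)])
    print('depth',np.median([pt(s,u,v) for u,v in zip(xs,ys)],0).round(1))
```

```text
['MotionError', 'hand_in', 'observe', 'pinch_z', 'snapshot']
mouth+x [721.1  80.3 225. ]
mouth-x [522.2  62.  225. ]
back+x [701.1 293.5 225. ]
back-x [503.1 275.9 225. ]
mouth+x [718.6  82.3 225. ]
mouth-x [521.8  62.2 225. ]
back+x [697.5 297.1 225. ]
back-x [503.8 276.2 225. ]
T [141 206  13  40 395] ((147.182861328125, 225.4260711669922), (39.42308044433594, 10.167661666870117), 86.42366790771484)
268 [602.6 302.5 268. ] [[652.0, 320.0], [654.0, 294.0], [553.0, 285.0], [551.0, 311.0]]
283 [601.1 298.5 283. ] [[650.0, 316.0], [652.0, 290.0], [552.0, 281.0], [550.0, 307.0]]
298 [599.7 294.5 298. ] [[648.0, 312.0], [650.0, 286.0], [551.0, 277.0], [549.0, 303.0]]
depth [599.8 297.8 285.4]Traceback (most recent call last):
  File "<stdin>", line 10, in <module>
    return _wrapfunc(a, 'argmax', axis=axis, out=out, **kwds)
    return bound(*args, **kwds)
ValueError: attempt to get argmax of an empty sequence
```

```bash
cat >> h.py <<'E'
from scipy.spatial.transform import Rotation as Ro, Slerp
YB=5.5; XB=np.array([np.cos(np.radians(YB)),np.sin(np.radians(YB)),0]);YBv=np.array([-XB[1],XB[0],0]);O=np.array([609.5,191.2,0])
def box(x,y,z): return O+x*XB+y*YBv+np.array([0,0,z])
def tobox(p): d=np.array(p)-O; return np.array([d@XB,d@YBv,d[2]]).round(1)
def ori(lean,yaw=0):  # lean: deg from straight down towards +ybox turned by yaw; jaws along xbox
    return Ro.from_euler('z',90+YB+yaw,degrees=True)*Ro.from_euler('x',180,degrees=True)*Ro.from_euler('y',lean,degrees=True)
def cur():
    o=r.observe(); return o['position'],Ro.from_euler('xyz',o['orientation'],degrees=True),o
def plan(wps,g,start=None):
    """wps: [(pos,Rot,n)]; prints rows in tool axes"""
    p,R=start if start else cur()[:2]; out=[]
    p0,R0=p,R
    for P,Q,n in wps:
        sl=Slerp([0,1],Ro.concatenate([R0,Q]))
        for k in range(1,n+1):
            tp=p0+(P-p0)*k/n; tR=sl(k/n)
            d=R.inv().apply(tp-p).round(0); p=p+R.apply(d)
            w=(R.inv()*tR).as_rotvec().round(2); R=R*Ro.from_rotvec(w)
            out.append([d.astype(int).tolist(),w.tolist(),g])
        p0,R0=P,Q
    for i in range(0,len(out),8): print(str(out[i:i+8]).replace(' ',''))
    return p,R
def st():
    p,R,o=cur(); print('t',o['time'],'box',tobox(p),'F',np.array(o['ft_force']).round(1),'gap',round(o['finger_gap'],1),'q',np.array(o['joints']).round(0),o['orientation'].round(1))
E
python3 - <<'E'
from h import *
plan([(np.array([330,200,400]),ori(0),12),(box(0,50,370),ori(40),12)],0)
E
```

```text
[[[-17,-25,-14],[-0.0,0.0,0.08],0],[[-20,-23,-14],[-0.0,0.0,0.09],0],[[-21,-22,-14],[-0.0,0.0,0.08],0],[[-23,-20,-14],[-0.0,0.0,0.09],0],[[-25,-18,-14],[-0.0,0.0,0.08],0],[[-26,-16,-14],[-0.0,0.0,0.09],0],[[-27,-13,-14],[-0.0,0.0,0.08],0],[[-28,-11,-15],[-0.0,0.0,0.09],0]]
[[[-29,-9,-14],[-0.0,0.0,0.08],0],[[-30,-6,-14],[-0.0,0.0,0.09],0],[[-30,-3,-14],[-0.0,0.0,0.08],0],[[-31,-1,-14],[-0.0,0.0,0.09],0],[[1,23,3],[-0.0,0.06,-0.0],0],[[2,23,2],[-0.0,0.06,-0.0],0],[[0,23,3],[0.0,0.05,-0.0],0],[[1,23,3],[0.0,0.06,-0.0],0]]
[[[1,23,2],[0.0,0.06,-0.0],0],[[0,23,3],[0.0,0.06,-0.0],0],[[1,23,3],[0.0,0.06,-0.0],0],[[0,24,3],[0.0,0.06,-0.0],0],[[0,23,2],[0.0,0.05,-0.0],0],[[0,23,3],[0.0,0.06,-0.0],0],[[-1,23,3],[0.0,0.06,-0.0],0],[[0,23,3],[0.0,0.06,-0.0],0]]
```

>>> drive_tool(increments=[[[-17, -25, -14], [0, 0, 0.08], 0], [[-20, -23, -14], [0, 0, 0.09], 0], [[-21, -22, -14], [0, 0, 0.08], 0], [[-23, -20, -14], [0, 0, 0.09], 0], [[-25, -18, -14], [0, 0, 0.08], 0], [[-26, -16, -14], [0, 0, 0.09], 0], [[-27, -13, -14], [0, 0, 0.08], 0], [[-28, -11, -15], [0, 0, 0.09], 0]])

```text
time: 1.3
position: [312.0, 319.6, 344.8]
orientation: [180.0, -0.0, 114.7]
ft_force: [-0.1, -0.8, -0.3]
finger_gap: 0.1
```

>>> drive_tool(increments=[[[-29, -9, -14], [0, 0, 0.08], 0], [[-30, -6, -14], [0, 0, 0.09], 0], [[-30, -3, -14], [0, 0, 0.08], 0], [[-31, -1, -14], [0, 0, 0.09], 0], [[1, 23, 3], [0, 0.06, 0], 0], [[2, 23, 2], [0, 0.06, 0], 0], [[0, 23, 3], [0, 0.05, 0], 0], [[1, 23, 3], [0, 0.06, 0], 0]])

```text
time: 2.3
position: [422.3, 213.2, 390.0]
orientation: [180.0, -13.3, 95.4]
ft_force: [-0.1, -0.4, -0.2]
finger_gap: -0.2
```

>>> drive_tool(increments=[[[1, 23, 2], [0, 0.06, 0], 0], [[0, 23, 3], [0, 0.06, 0], 0], [[1, 23, 3], [0, 0.06, 0], 0], [[0, 24, 3], [0, 0.06, 0], 0], [[0, 23, 2], [0, 0.05, 0], 0], [[0, 23, 3], [0, 0.06, 0], 0], [[-1, 23, 3], [0, 0.06, 0], 0], [[0, 23, 3], [0, 0.06, 0], 0]])

```text
time: 3.3
position: [605.6, 240.8, 370.1]
orientation: [180.0, -40.2, 95.4]
ft_force: [-0.0, -0.2, 0.4]
finger_gap: 0.2
```

Run:
```python
from h import *
st()
plan([(box(0,112,320),ori(40),4),(box(0,112,296),ori(40),4)],0)
```

```text
t 3.3 box [  0.9  49.8 370.1] F [-0.  -0.2  0.4] gap 0.2 q [-27.  25.  32.  87. -53.  84.  21.] [180.  -40.2  95.4]
[[[4,0,20],[0.0,-0.0,-0.0],0],[[4,-1,19],[0.0,-0.0,-0.0],0],[[3,0,20],[0.0,-0.0,-0.0],0],[[4,0,19],[0.0,-0.0,-0.0],0],[[-4,0,5],[0.0,-0.0,-0.0],0],[[-4,0,5],[0.0,-0.0,-0.0],0],[[-3,0,4],[0.0,-0.0,-0.0],0],[[-4,0,5],[0.0,-0.0,-0.0],0]]
```

>>> drive_tool(increments=[[[4, 0, 20], [0, 0, 0], 0], [[4, -1, 19], [0, 0, 0], 0], [[3, 0, 20], [0, 0, 0], 0], [[4, 0, 19], [0, 0, 0], 0], [[-4, 0, 5], [0, 0, 0], 0], [[-4, 0, 5], [0, 0, 0], 0], [[-3, 0, 4], [0, 0, 0], 0], [[-4, 0, 5], [0, 0, 0], 0]])

```text
time: 4.3
position: [598.3, 302.8, 295.8]
orientation: [179.9, -40.1, 95.4]
ft_force: [-0.3, 0.2, -0.0]
finger_gap: 0.2
```

>>> drive_tool(increments=[[[-2, 0, 2], [0, 0, 0], 0], [[-2, 0, 2], [0, 0, 0], 0]])

```text
time: 4.55
position: [598.0, 302.8, 290.4]
orientation: [180.0, -40.1, 95.4]
ft_force: [-1.6, 0.0, 0.4]
finger_gap: 0.0
```

>>> drive_tool(increments=[[[-2, 0, 2], [0, 0, 0], 0], [[-2, 0, 2], [0, 0, 0], 0]])

```text
time: 4.8
position: [598.0, 302.8, 284.7]
orientation: [180.0, -40.1, 95.4]
ft_force: [-0.7, 1.9, 1.5]
finger_gap: 0.4
```

>>> drive_tool(increments=[[[-2, 0, 2], [0, 0, 0], 0], [[0, 0, 0], [0, 0, 0], 0]])

```text
time: 5.05
position: [598.0, 302.2, 281.4]
orientation: [-180.0, -40.1, 95.4]
ft_force: [0.4, 0.1, 0.4]
finger_gap: -0.3
```

>>> drive_tool(increments=[[[-2, 0, 2], [0, 0, 0], 0], [[0, 0, 0], [0, 0, 0], 0]])

```text
time: 5.3
position: [598.0, 301.8, 278.6]
orientation: [-180.0, -40.1, 95.4]
ft_force: [-0.0, 0.6, 0.7]
finger_gap: -0.2
```

>>> drive_tool(increments=[[[-1, 0, 1], [0, 0, 0], 0], [[0, 0, 0], [0, 0, 0], 0]])

```text
time: 5.55
position: [598.1, 301.8, 277.4]
orientation: [-180.0, -40.1, 95.4]
ft_force: [-0.4, 1.4, 0.6]
finger_gap: 0.2
```

>>> drive_tool(increments=[[[-1, 0, 1], [0, 0, 0], 0], [[0, 0, 0], [0, 0, 0], 0]])

```text
time: 5.8
position: [598.1, 301.7, 276.0]
orientation: [-180.0, -40.1, 95.4]
ft_force: [-1.1, 0.4, 1.3]
finger_gap: 0.1
```

>>> drive_tool(increments=[[[-1, 0, 1], [0, 0, 0], 0], [[0, 0, 0], [0, 0, 0], 0]])

```text
time: 6.05
position: [598.1, 301.6, 274.6]
orientation: [-180.0, -40.1, 95.4]
ft_force: [-0.6, 1.3, 1.0]
finger_gap: 0.2
```

>>> drive_tool(increments=[[[-1, 0, 1], [0, 0, 0], 0], [[0, 0, 0], [0, 0, 0], 0]])

```text
time: 6.3
position: [598.1, 301.5, 273.3]
orientation: [180.0, -40.1, 95.4]
ft_force: [0.3, 1.4, 2.4]
finger_gap: 0.3
```

Run:
```python
from h import *
st()
T=r.snapshot('top');S=r.snapshot('side')
def crop(s,c,w=40):
    u,v=map(int,c); return cv2.resize(s['img'][max(0,v-w):v+w,max(0,u-w):u+w],(400,400),interpolation=cv2.INTER_CUBIC)
p=cur()[0]
print(proj(T,p),proj(S,p))
cv2.imwrite('pics/g1.png',np.hstack([crop(T,proj(T,p)),crop(S,proj(S,p))]))
```

```text
t 6.3 box [ -0.8 110.9 273.3] F [0.3 1.4 2.4] gap 0.3 q [-31.  29.  29.  95. -57.  73.  26.] [180.  -40.1  95.4]
(np.float64(146.94812844123746), np.float64(226.9850125074808)) (np.float64(192.27360476009858), np.float64(160.54424276568633))
```

View pics/g1.png

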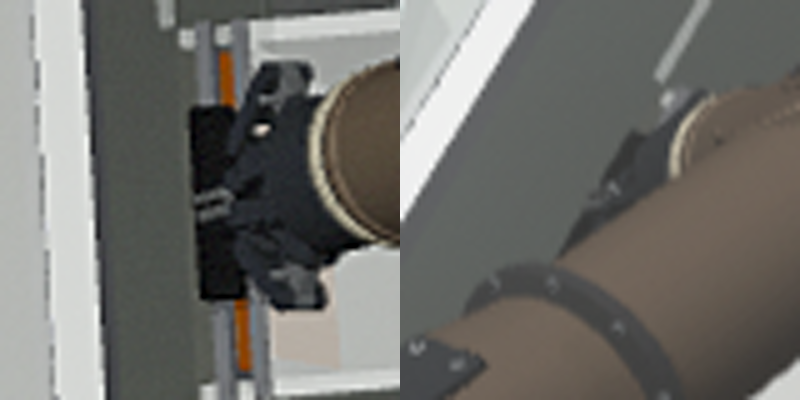

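The fingertip, at about (210,205) in the left crop, lies on the black bar. I'll keep pressing.

>>> drive_tool(increments=[[[-1, 0, 1], [0, 0, 0], 0], [[0, 0, 0], [0, 0, 0], 0]])

```text
time: 6.65
position: [598.1, 301.6, 273.1]
orientation: [179.9, -40.2, 95.5]
ft_force: [-2.2, -0.2, 9.7]
finger_gap: -0.1
```

>>> drive_tool(increments=[[[-1, 0, 1], [0, 0, 0], 0], [[0, 0, 0], [0, 0, 0], 0]])

```text
time: 6.9
position: [598.2, 301.7, 273.0]
orientation: [179.9, -40.3, 95.5]
ft_force: [-4.0, -1.9, 15.7]
finger_gap: -0.2
```

>>> drive_tool(increments=[[[-0.6, 0, 0.7], [0, 0, 0], 0], [[0, 0, 0], [0, 0, 0], 0]])

```text
time: 7.15
position: [598.2, 301.7, 272.9]
orientation: [179.8, -40.3, 95.6]
ft_force: [-6.8, -3.5, 20.3]
finger_gap: -0.2
```

Run:
```python
from h import *
T=r.snapshot('top');S=r.snapshot('side')
for s,c in((T,(257.8,197)),(S,(292.3,187.5))): print(tobox(pt(s,*c,195)))
for s,c in((T,(253.5,181)),(S,(160+628/5,125+238/5))): print('door corner',tobox(pt(s,*c,218)))
st()
d=ori(55).apply([0,0,1]); h=box(66,-169,158)
pre=h+19*d-90*d
plan([(box(0,108,290),ori(40),2),(box(5,50,350),ori(40),3),(box(66,-300,300),ori(55),11),(pre,ori(55),5)],1)
```

```text
[  64.1 -171.1  195. ]
[  71.  -166.8  195. ]
door corner [ 104.4 -164.7  218. ]
door corner [  97.2 -133.8  218. ]
t 7.25 box [ -0.6 111.  272.9] F [-6.4 -3.5 20.8] gap 0.1 q [-31.  29.  29.  95. -58.  73.  27.] [179.8 -40.3  95.6]
[[[4,0,-7],[0.0,-0.0,0.0],1],[[5,1,-8],[0.0,-0.01,0.0],1],[[-2,1,-28],[0.0,0.0,0.0],1],[[-2,2,-27],[0.0,0.0,0.0],1],[[-2,2,-28],[0.0,0.0,0.0],1],[[-28,5,-17],[0.0,0.03,0.0],1],[[-27,6,-18],[0.0,0.02,0.0],1],[[-26,6,-18],[0.0,0.03,0.0],1]]
[[[-26,5,-19],[0.0,0.02,0.0],1],[[-26,6,-19],[0.0,0.02,0.0],1],[[-25,5,-20],[0.0,0.03,0.0],1],[[-24,6,-21],[0.0,0.02,0.0],1],[[-25,5,-21],[0.0,0.02,0.0],1],[[-23,6,-22],[0.0,0.03,0.0],1],[[-23,6,-22],[0.0,0.02,0.0],1],[[-23,5,-23],[0.0,0.03,0.0],1]]
[[[-8,0,23],[0.0,-0.0,0.0],1],[[-9,0,24],[0.0,-0.0,0.0],1],[[-8,0,23],[0.0,-0.0,0.0],1],[[-8,0,24],[0.0,-0.0,0.0],1],[[-8,0,23],[0.0,-0.0,0.0],1]]
```

>>> drive_tool(increments=[[[4, 0, -7], [0, 0, 0], 0], [[5, 1, -8], [0, -0.01, 0], 0], [[-2, 1, -28], [0, 0, 0], 0], [[-2, 2, -27], [0, 0, 0], 0], [[-2, 2, -28], [0, 0, 0], 0], [[-28, 5, -17], [0, 0.03, 0], 1], [[-27, 6, -18], [0, 0.02, 0], 1], [[-26, 6, -18], [0, 0.03, 0], 1]])

```text
time: 8.25
position: [635.9, 146.8, 333.7]
orientation: [180.0, -44.1, 95.4]
ft_force: [-0.6, 0.2, -0.2]
finger_gap: 54.3
```

>>> drive_tool(increments=[[[-26, 5, -19], [0, 0.02, 0], 1], [[-26, 6, -19], [0, 0.02, 0], 1], [[-25, 5, -20], [0, 0.03, 0], 1], [[-24, 6, -21], [0, 0.02, 0], 1], [[-25, 5, -21], [0, 0.02, 0], 1], [[-23, 6, -22], [0, 0.03, 0], 1], [[-23, 6, -22], [0, 0.02, 0], 1], [[-23, 5, -23], [0, 0.03, 0], 1]])

```text
time: 9.25
position: [703.6, -102.3, 297.2]
orientation: [-179.9, -55.0, 95.3]
ft_force: [0.1, -0.0, -0.5]
finger_gap: 85.7
```

Run:
```python
from h import *
st()
T=snap('top');S=snap('side')
for s,(x0,y0,x1,y1) in((T,(136,195,160,255)),(S,(175,135,210,182))):
    z=s['z_map'];P=np.array([pt(s,u,v) for v in range(y0,y1) for u in range(x0,x1) if s['img'][v,u].max()<60 and z[v,u]>0])
    Q=np.array([tobox(p) for p in P]); k=(Q[:,2]>250)&(Q[:,2]<310)&(abs(Q[:,0])<60)&(Q[:,1]<125); print('bar',k.sum(),np.median(Q[k],0) if k.any() else '')
cv2.imwrite('pics/d1.png',cv2.resize(S['img'][120:320,150:400],None,fx=3,fy=3,interpolation=cv2.INTER_CUBIC))
d=ori(55).apply([0,0,1]); h=box(67,-169,158)
pre=h+19*d-90*d
plan([(pre,ori(55),5)],1)
```

```text
t 9.25 box [  65.6 -301.1  297.2] F [ 0.1 -0.  -0.5] gap 85.7 q [ 13.  51.  28.  59. -62. 112.  41.] [-179.9  -55.    95.3]
bar 371 [  2.  107.1 265.7]Traceback (most recent call last):
  File "<stdin>", line 6, in <module>
IndexError: too many indices for array: array is 1-dimensional, but 2 were indexed
```

Run:
```python
from h import *
S=snap('side')
cv2.imwrite('pics/d1.png',cv2.resize(S['img'][120:320,150:400],None,fx=3,fy=3,interpolation=cv2.INTER_CUBIC))
d=ori(50).apply([0,0,1]); h=box(67,-169,158)
plan([(h+19*d-90*d,ori(50),6)],1)
```

```text
[[[-5,0,20],[0.0,-0.01,-0.0],1],[[-5,1,19],[0.0,-0.02,-0.0],1],[[-4,0,20],[0.0,-0.01,-0.0],1],[[-4,0,20],[0.0,-0.02,-0.0],1],[[-4,1,20],[0.0,-0.01,-0.01],1],[[-3,0,20],[0.0,-0.02,0.0],1]]
```

View pics/d1.png

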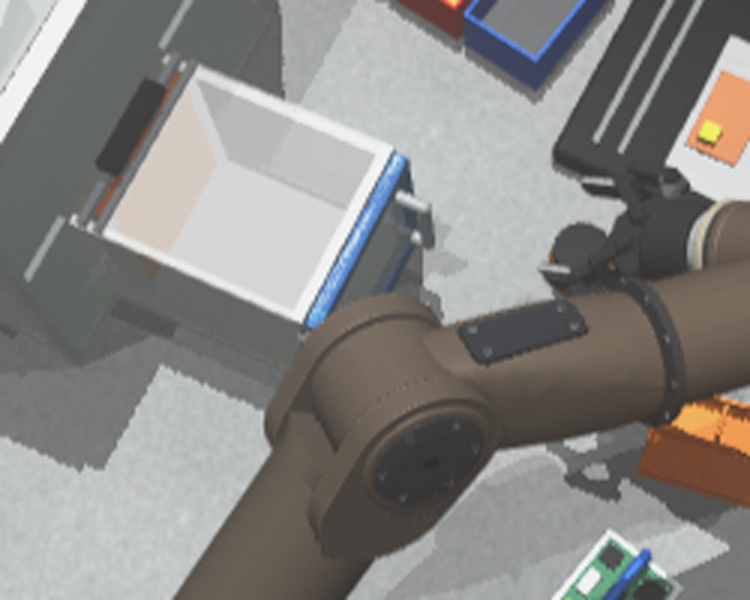

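The gate bar is seated, at (130,125) in the crop, and the handle at (425,210) is clear. The gripper is open and approaching from the mouth side.

>>> drive_tool(increments=[[[-5, 0, 20], [0, -0.01, 0], 1], [[-5, 1, 19], [0, -0.02, 0], 1], [[-4, 0, 20], [0, -0.01, 0], 1], [[-4, 0, 20], [0, -0.02, 0], 1], [[-4, 1, 20], [0, -0.01, -0.01], 1], [[-3, 0, 20], [0, -0.02, 0], 1]])

```text
time: 10.15
position: [697.7, -20.0, 205.9]
orientation: [179.3, -49.8, 96.4]
ft_force: [0.0, -0.4, 0.6]
finger_gap: 85.5
```

Run:
```python
from h import *
st()
T=snap('top');S=snap('side')
cv2.imwrite('pics/d2.png',np.hstack([cv2.resize(s['img'][y:y+100,x:x+100],(400,400),interpolation=cv2.INTER_CUBIC) for s,x,y in((T,215,155),(S,235,150))]))
d=ori(50).apply([0,0,1]); h=box(67,-169,158)
print([[round(float(q),1) for q in proj(s,box(67,-169,z))] for s in(T,S) for z in(195,100)])
plan([(h+19*d-40*d,ori(50),3),(h+19*d,ori(50),4)],1)
```

```text
t 10.15 box [  67.5 -218.7  205.9] F [ 0.  -0.4  0.6] gap 85.5 q [  4.  49.  28.  74. -60.  98.  48.] [179.3 -49.8  96.4]
[[257.0, 196.0], [259.7, 201.0], [292.4, 188.9], [294.0, 200.8]]
[[[-2,0,15],[-0.0,0.0,0.0],1],[[-2,0,16],[-0.0,0.0,0.01],1],[[-2,0,15],[-0.0,0.0,0.0],1],[[0,0,10],[-0.0,0.0,0.0],1],[[0,0,10],[-0.0,0.0,0.0],1],[[0,0,10],[-0.0,0.0,0.0],1],[[0,0,10],[-0.0,0.0,0.0],1]]
```

View pics/d2.png

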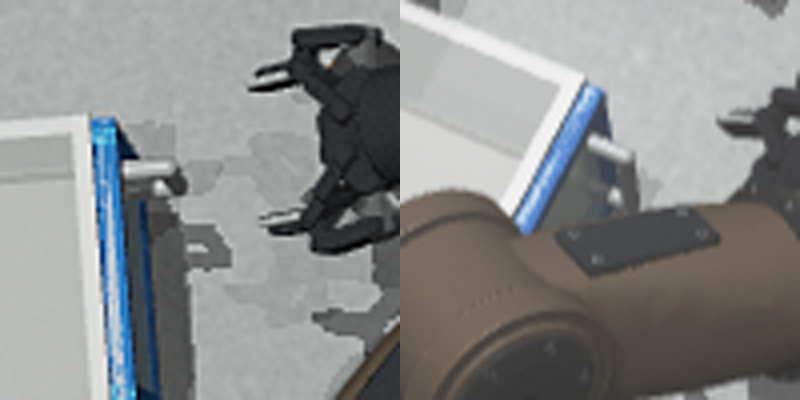

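In the top crop the handle standoff is at about (150,170), and the finger midline is slightly high at v≈155. I'll aim about 4 mm further towards -x.

>>> drive_tool(increments=[[[-2, -2, 15], [0, 0, 0], 1], [[-2, -2, 16], [0, 0, 0.01], 1], [[-2, -1, 15], [0, 0, 0], 1], [[0, 0, 10], [0, 0, 0], 1], [[0, 0, 10], [0, 0, 0], 1], [[0, 0, 10], [0, 0, 0], 1], [[0, 0, 10], [0, 0, 0], 1]])

```text
time: 11.12
position: [687.2, 39.9, 145.7]
orientation: [180.0, -49.8, 95.4]
ft_force: [-0.4, -0.1, -0.6]
finger_gap: 85.3
```

>>> drive_tool(increments=[[[0, 0, 0], [0, 0, 0], 0.5], [[0, 0, 0], [0, 0, 0], 0.3], [[0, 0, 0], [0, 0, 0], 0.22]])

```text
time: 11.5
position: [687.3, 39.0, 146.3]
orientation: [179.9, -49.8, 95.4]
ft_force: [-0.2, -0.2, 0.3]
finger_gap: 32.0
```

Run:
```python
from h import *
st()
```

```text
t 11.5 box [  62.8 -159.   146.3] F [-0.2 -0.2  0.3] gap 32.0 q [ -0.  50.  27.  82. -62.  90.  51.] [179.9 -49.8  95.4]
```

>>> drive_tool(increments=[[[0, 0, 0], [0, 0, 0], 0.12], [[0, 0, 0], [0, 0, 0], 0.0], [[0, 0, 0], [0, 0, 0], 0.0]])

```text
time: 11.88
position: [691.7, 37.5, 146.6]
orientation: [179.2, -49.6, 95.6]
ft_force: [19.8, -2.9, -2.8]
finger_gap: 11.8
```

Run:
```python
from h import *
p,R,o=cur(); st()
h=box(-98,-122,0); 
for a in(4,6):
    Z=Ro.from_euler('z',-a,degrees=True); q=h+Z.apply(p-h)
    print(a,R.inv().apply(q-p).round(1),R.inv().apply([0,0,-np.radians(a)]).round(3))
```

```text
t 11.875 box [  67.1 -160.9  146.6] F [19.8 -2.9 -2.8] gap 11.8 q [ -0.  50.  27.  82. -62.  90.  51.] [179.2 -49.6  95.6]
4 [-7.4 -3.  -8.7] [-0.053 -0.001  0.045]
6 [-11.   -4.8 -13. ] [-0.08  -0.001  0.068]
```

>>> drive_tool(increments=[[[0, 4, 0], [0, 0, 0], 0.0], [[-7.4, -3, -8.7], [-0.053, 0, 0.045], 0], [[-7.4, -3, -8.7], [-0.053, 0, 0.045], 0], [[-7.4, -3, -8.7], [-0.053, 0, 0.045], 0], [[-7.4, -3, -8.7], [-0.053, 0, 0.045], 0]])

```text
time: 12.5
position: [678.7, -5.7, 146.6]
orientation: [180.0, -49.9, 79.3]
ft_force: [-1.1, 0.8, 2.4]
finger_gap: 11.7
```

Run:
```python
from h import *
st()
p,R,o=cur(); h=box(-98,-122,0); v=tobox(p)-tobox(h); print(v,np.hypot(v[0],v[1]), np.degrees(np.arctan2(v[1],v[0])), 'start',np.hypot(165.1,38.9),np.degrees(np.arctan2(-38.9,165.1)))
```

```text
t 12.5 box [  50.  -202.7  146.6] F [-1.1  0.8  2.4] gap 11.7 q [  2.  46.  29.  93. -69.  83.  50.] [180.  -49.9  79.3]
[148.  -80.7 146.6] 168.57191343755935 -28.602321831603724 start 169.62081240225208 -13.257927402604132
```

>>> drive_tool(increments=[[[-7.4, -3, -8.7], [-0.053, 0, 0.045], 0], [[-7.4, -3, -8.7], [-0.053, 0, 0.045], 0], [[-7.4, -3, -8.7], [-0.053, 0, 0.045], 0]])

```text
time: 12.88
position: [661.0, -35.9, 146.6]
orientation: [-179.9, -49.9, 67.3]
ft_force: [-1.1, 1.2, 4.1]
finger_gap: 11.6
```

Run:
```python
from h import *
st()
```

```text
t 12.875 box [  29.5 -231.   146.6] F [-1.1  1.2  4.1] gap 11.6 q [  4.  41.  29. 103. -73.  76.  50.] [-179.9  -49.9   67.3]
```

>>> drive_tool(increments=[[[-7.4, -3, -8.7], [-0.053, 0, 0.045], 0], [[-7.4, -3, -8.7], [-0.053, 0, 0.045], 0], [[-7.4, -3, -8.7], [-0.053, 0, 0.045], 0]])

```text
time: 13.25
position: [637.6, -61.6, 146.6]
orientation: [-179.8, -49.9, 55.4]
ft_force: [-0.3, 2.1, 1.0]
finger_gap: 11.5
```

Run:
```python
from h import *
st()
```

```text
t 13.25 box [   3.8 -254.3  146.6] F [-0.3  2.1  1. ] gap 11.5 q [ 16.  35.  15. 112. -75.  61.  49.] [-179.8  -49.9   55.4]
```

>>> drive_tool(increments=[[[-7.4, -3, -8.7], [-0.053, 0, 0.045], 0], [[-7.4, -3, -8.7], [-0.053, 0, 0.045], 0], [[-7.4, -3, -8.7], [-0.053, 0, 0.045], 0]])

```text
time: 13.62
position: [609.2, -82.3, 146.7]
orientation: [-179.8, -49.9, 43.5]
ft_force: [-1.0, 4.9, -11.6]
finger_gap: 11.8
```

Run:
```python
from h import *
st()
```

```text
t 13.625 box [ -26.5 -272.2  146.7] F [ -1.    4.9 -11.6] gap 11.8 q [ 42.  31. -19. 119. -75.  38.  46.] [-179.8  -49.9   43.5]
```

>>> drive_tool(increments=[[[-7.4, -3, -8.7], [-0.053, 0, 0.045], 0], [[0, 0, 0], [0, 0, 0], 0]])

```text
time: 13.88
position: [596.8, -88.7, 146.6]
orientation: [-179.5, -50.0, 39.2]
ft_force: [-4.2, 5.9, 3.6]
finger_gap: 11.3
```

Run:
```python
from h import *
st()
T=snap('top');cv2.imwrite('pics/d3.png',T['img'][60:460,100:640])
```

```text
t 13.875 box [ -39.4 -277.4  146.6] F [-4.2  5.9  3.6] gap 11.3 q [ 54.  33. -33. 122. -75.  29.  45.] [-179.5  -50.    39.2]
```

View pics/d3.png

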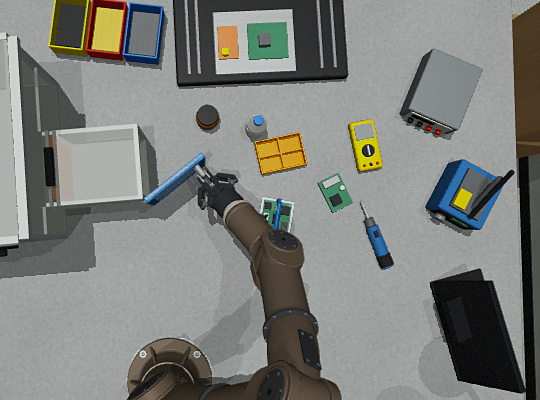

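View 7: the door is about 56° open, its free edge at (203,157), and the gripper still holds the handle. I'll continue the arc with less tool rotation.

Run:
```python
from h import *
p,R,o=cur(); 
h=box(-98,-122,0); b=p-19*R.apply([0,0,1])  # bar axis
th0=0
out=[]
for k in range(1,9):
    Z=Ro.from_euler('z',-5*k,degrees=True); tb=h+Z.apply(b-h); tR=Ro.from_euler('z',-1.5*k,degrees=True)*R
    tp=tb+19*tR.apply([0,0,1])
    if k==1: P,RR=p,R
    d=RR.inv().apply(tp-P).round(1); w=(RR.inv()*tR).as_rotvec().round(3); P=P+RR.apply(d); RR=RR*Ro.from_rotvec(w)
    out.append([d.tolist(),w.tolist(),0])
print(out); print(tobox(P))
```

```text
[[[-9.0, -4.8, -10.6], [-0.02, 0.0, 0.017], 0], [[-8.7, -5.7, -10.4], [-0.02, 0.0, 0.017], 0], [[-8.5, -6.5, -10.0], [-0.02, 0.0, 0.017], 0], [[-8.2, -7.2, -9.7], [-0.02, 0.001, 0.016], 0], [[-7.9, -8.0, -9.4], [-0.02, -0.0, 0.017], 0], [[-7.6, -8.8, -8.9], [-0.02, -0.0, 0.017], 0], [[-7.1, -9.5, -8.5], [-0.02, 0.0, 0.017], 0], [[-6.8, -10.1, -8.0], [-0.02, 0.0, 0.017], 0]]
[-153.3 -272.   146.6]
```

>>> drive_tool(increments=[[[-9.0, -4.8, -10.6], [-0.02, 0, 0.017], 0], [[-8.7, -5.7, -10.4], [-0.02, 0, 0.017], 0], [[-8.5, -6.5, -10.0], [-0.02, 0, 0.017], 0]])

```text
time: 14.3
position: [557.3, -101.3, 146.6]
orientation: [-179.9, -49.8, 35.0]
ft_force: [2.6, 3.4, -5.0]
finger_gap: 11.6
```

Run:
```python
from h import *
st()
```

```text
t 14.3 box [ -80.  -286.1  146.6] F [ 2.6  3.4 -5. ] gap 11.6 q [ 69.  35. -50. 127. -75.  19.  47.] [-179.9  -49.8   35. ]
```

>>> drive_tool(increments=[[[-8.2, -7.2, -9.7], [-0.02, 0, 0.016], 0], [[-7.9, -8.0, -9.4], [-0.02, 0, 0.017], 0]])

```text
time: 14.55
position: [528.4, -104.4, 146.4]
orientation: [180.0, -49.8, 32.0]
ft_force: [3.9, 3.5, -9.5]
finger_gap: 11.5
```

Run:
```python
from h import *
st()
```

```text
t 14.55 box [-109.1 -286.4  146.4] F [ 3.9  3.5 -9.5] gap 11.5 q [ 80.  40. -63. 131. -75.   9.  47.] [180.  -49.8  32. ]
```

>>> drive_tool(increments=[[[0, 0, 0], [0, 0, 0], 0.33], [[0, 0, 0], [0, 0, 0], 0.33], [[0, 0, -12], [0, 0, 0], 0.33], [[0, 0, -15], [0, 0, 0], 0.33], [[0, 0, -15], [0, 0, 0], 0.33]])

```text
time: 15.18
position: [501.1, -120.1, 173.4]
orientation: [-179.9, -49.7, 32.1]
ft_force: [-0.6, 0.2, -0.7]
finger_gap: 28.1
```

Run:
```python
from h import *
st()
```

```text
t 15.175 box [-137.7 -299.5  173.4] F [-0.6  0.2 -0.7] gap 28.1 q [ 82.  31. -57. 131. -69.  21.  40.] [-179.9  -49.7   32.1]
```

Run:
```python
from h import *
p,R,o=cur()
plan([(p+R.apply([0,0,-70])+[0,0,60],R,4),(box(-20,-268,320),ori(0,-90),10),(box(-20,-268,165),ori(0,-90),5),(box(-119,-264,165),ori(0,-90),9)],0)
```

```text
[[[11,0,-27],[0.0,-0.0,-0.0],0],[[12,0,-27],[0.0,0.0,0.0],0],[[11,0,-28],[0.0,0.0,0.0],0],[[12,0,-27],[0.0,0.0,0.0],0],[[14,2,11],[-0.02,-0.09,0.04],0],[[15,2,9],[-0.02,-0.08,0.05],0],[[16,1,8],[-0.02,-0.09,0.04],0],[[17,0,6],[-0.02,-0.08,0.04],0]]
[[[17,-1,5],[-0.02,-0.09,0.05],0],[[18,-2,4],[-0.02,-0.08,0.04],0],[[17,-3,2],[-0.02,-0.09,0.05],0],[[18,-3,1],[-0.02,-0.08,0.04],0],[[17,-4,-1],[-0.02,-0.09,0.04],0],[[17,-5,-3],[-0.02,-0.08,0.05],0],[[0,0,31],[-0.0,-0.0,-0.0],0],[[0,0,31],[-0.0,-0.0,-0.0],0]]
[[[0,0,31],[-0.0,-0.0,-0.0],0],[[0,0,31],[-0.0,-0.0,-0.0],0],[[0,0,31],[-0.0,-0.0,-0.0],0],[[-11,0,0],[-0.0,-0.0,-0.0],0],[[-11,-1,0],[-0.0,-0.0,-0.0],0],[[-11,0,0],[-0.0,-0.0,-0.0],0],[[-11,0,0],[-0.0,-0.0,-0.0],0],[[-11,-1,0],[-0.0,-0.0,-0.0],0]]
[[[-11,0,0],[-0.0,-0.0,-0.0],0],[[-11,-1,0],[-0.0,-0.0,-0.0],0],[[-11,0,0],[-0.0,-0.0,-0.0],0],[[-11,-1,0],[-0.0,-0.0,-0.0],0]]
```

>>> drive_tool(increments=[[[11, 0, -27], [0, 0, 0], 0], [[12, 0, -27], [0, 0, 0], 0], [[11, 0, -28], [0, 0, 0], 0], [[12, 0, -27], [0, 0, 0], 0], [[14, 2, 11], [-0.02, -0.09, 0.04], 0], [[15, 2, 9], [-0.02, -0.08, 0.05], 0], [[16, 1, 8], [-0.02, -0.09, 0.04], 0], [[17, 0, 6], [-0.02, -0.08, 0.04], 0]])

```text
time: 16.18
position: [518.3, -120.7, 295.6]
orientation: [-176.8, -30.1, 20.4]
ft_force: [-0.9, -0.9, -1.1]
finger_gap: -0.0
```

>>> drive_tool(increments=[[[17, -1, 5], [-0.02, -0.09, 0.05], 0], [[18, -2, 4], [-0.02, -0.08, 0.04], 0], [[17, -3, 2], [-0.02, -0.09, 0.05], 0], [[18, -3, 1], [-0.02, -0.08, 0.04], 0], [[17, -4, -1], [-0.02, -0.09, 0.04], 0], [[17, -5, -3], [-0.02, -0.08, 0.05], 0]])

```text
time: 16.92
position: [612.3, -77.3, 320.8]
orientation: [-179.8, -0.5, 5.6]
ft_force: [0.7, -0.3, 0.0]
finger_gap: -0.2
```

Run:
```python
from h import *
st()
T=snap('top');cv2.imwrite('pics/d4.png',cv2.resize(T['img'][150:350,180:440],None,fx=3,fy=3))
p,R,o=cur()
plan([(box(-20,-268,165),ori(0,-90),5)],0)
```

```text
t 16.925 box [ -23.  -267.6  320.8] F [ 0.7 -0.3  0. ] gap -0.2 q [ 25.  25. -34.  82.  13.  78. -94.] [-179.8   -0.5    5.6]
[[[0,1,31],[-0.0,-0.0,0.0],0],[[0,1,31],[-0.0,-0.0,0.0],0],[[0,0,31],[-0.0,-0.0,0.0],0],[[0,1,31],[-0.0,-0.0,0.0],0],[[0,1,31],[-0.01,-0.01,0.0],0]]
```

View pics/d4.png

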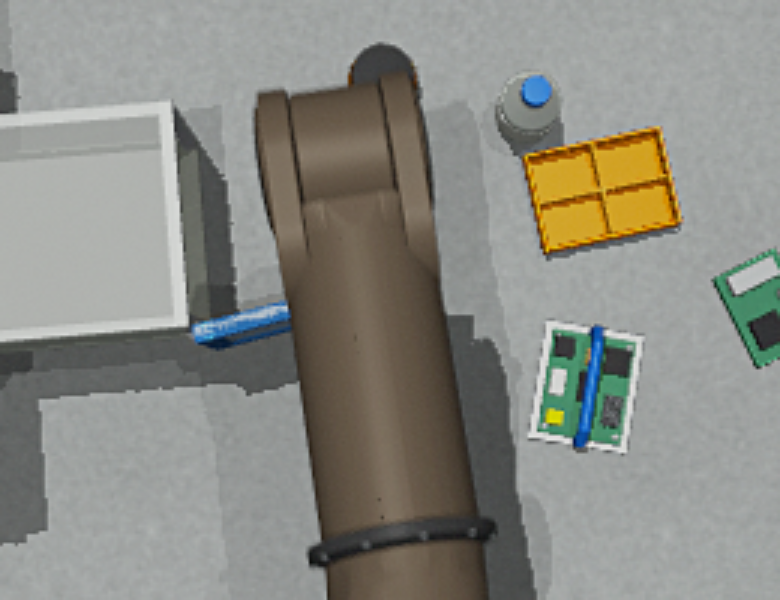

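View 8: the door's blue top edge runs from (195,330) to (290,310), about 80° open, and the gripper is above its inner side. I'll push it wider.

>>> drive_tool(increments=[[[0, 0, 31], [0, 0, 0], 0], [[0, 0, 31], [0, 0, 0], 0], [[0, 0, 31], [0, 0, 0], 0], [[0, 0, 31], [0, 0, 0], 0], [[0, 0, 31], [0, 0, 0], 0]])

```text
time: 17.6
position: [613.4, -76.6, 164.4]
orientation: [-179.7, -0.6, 5.7]
ft_force: [0.6, -0.7, 0.2]
finger_gap: -0.5
```

>>> drive_tool(increments=[[[-14, 0, 0], [0, 0, 0], 0], [[-14, 0, 0], [0, 0, 0], 0], [[-10, 0, 0], [0, 0, 0], 0], [[-10, 0, 0], [0, 0, 0], 0], [[-10, 0, 0], [0, 0, 0], 0], [[-10, 0, 0], [0, 0, 0], 0]])

```text
time: 18.35
position: [545.3, -83.5, 164.0]
orientation: [-179.6, -0.7, 5.6]
ft_force: [2.0, -0.8, -0.0]
finger_gap: 0.4
```

>>> drive_tool(increments=[[[-10, 0, 0], [0, 0, 0], 0], [[-10, 0, 0], [0, 0, 0], 0], [[-9, 0, 0], [0, 0, 0], 0], [[0, 0, 0], [0, 0, 0], 0]])

```text
time: 18.85
position: [515.8, -86.6, 163.3]
orientation: [-179.6, -0.6, 5.6]
ft_force: [-0.2, 0.5, 0.0]
finger_gap: 0.1
```

Run:
```python
from h import *
st()
p,R,o=cur()
c=np.array([472.5,-310,0])
Q=Ro.from_euler('z',-9,degrees=True)*Ro.from_euler('x',180,degrees=True)*Ro.from_euler('y',50,degrees=True)
d=Q.apply([0,0,1]);print(d)
g=c+[0,0,50]+16*d
plan([(p+R.apply([20,0,0]),R,2),(p+R.apply([20,0,-165]),R,5),(g-130*d+[0,0,40],Q,11),(g-70*d,Q,3)],1)
```

```text
t 18.85 box [-119.9 -267.5  163.3] F [-0.2  0.5  0. ] gap 0.1 q [ 30.  23. -34. 107.  16.  53. -96.] [-179.6   -0.6    5.6]
[ 0.75661316 -0.11983575 -0.64278761]
[[[10,0,0],[0.0,0.0,0.0],1],[[10,0,0],[0.0,0.0,0.0],1],[[0,0,-33],[0.0,0.0,0.0],1],[[0,0,-33],[0.0,0.0,0.0],1],[[0,0,-33],[0.0,0.0,0.0],1],[[0,0,-33],[0.0,0.0,0.0],1],[[0,0,-33],[0.0,0.0,0.0],1],[[-15,18,15],[-0.01,0.08,0.02],1]]
[[[-17,18,13],[-0.01,0.08,0.02],1],[[-16,18,13],[-0.01,0.07,0.02],1],[[-18,18,11],[-0.01,0.08,0.02],1],[[-18,19,11],[-0.02,0.08,0.03],1],[[-18,19,9],[-0.01,0.08,0.02],1],[[-18,19,8],[-0.01,0.08,0.02],1],[[-19,20,7],[-0.01,0.07,0.02],1],[[-18,20,5],[-0.01,0.08,0.02],1]]
[[[-19,20,4],[-0.01,0.08,0.02],1],[[-18,21,3],[-0.01,0.08,0.03],1],[[-11,0,29],[-0.0,-0.0,-0.0],1],[[-10,0,29],[-0.0,-0.0,-0.0],1],[[-10,0,28],[-0.0,-0.0,-0.0],1]]
```

>>> drive_tool(increments=[[[10, 0, 0], [0, 0, 0], 0], [[10, 0, 0], [0, 0, 0], 0], [[0, 0, -33], [0, 0, 0], 0], [[0, 0, -33], [0, 0, 0], 0], [[0, 0, -33], [0, 0, 0], 0], [[0, 0, -33], [0, 0, 0], 0], [[0, 0, -33], [0, 0, 0], 1], [[-15, 18, 15], [-0.01, 0.08, 0.02], 1]])

```text
time: 19.85
position: [526.4, -103.1, 316.7]
orientation: [179.9, -5.7, 4.7]
ft_force: [0.4, -1.3, -1.8]
finger_gap: 35.7
```

>>> drive_tool(increments=[[[-17, 18, 13], [-0.01, 0.08, 0.02], 1], [[-16, 18, 13], [-0.01, 0.07, 0.02], 1], [[-18, 18, 11], [-0.01, 0.08, 0.02], 1], [[-18, 19, 11], [-0.02, 0.08, 0.03], 1], [[-18, 19, 9], [-0.01, 0.08, 0.02], 1], [[-18, 19, 8], [-0.01, 0.08, 0.02], 1], [[-19, 20, 7], [-0.01, 0.07, 0.02], 1], [[-18, 20, 5], [-0.01, 0.08, 0.02], 1]])

```text
time: 20.85
position: [435.0, -228.0, 210.7]
orientation: [179.9, -36.4, -3.7]
ft_force: [1.1, 0.7, -0.2]
finger_gap: 85.5
```

Run:
```python
from h import *
st()
c=np.array([472.5,-310,0])
Q=Ro.from_euler('z',-9,degrees=True)*Ro.from_euler('x',180,degrees=True)*Ro.from_euler('y',50,degrees=True)
d=Q.apply([0,0,1]);g=c+[0,0,50]+16*d
plan([(g-100*d+[0,0,20],Q,4),(g-50*d,Q,4)],1)
for n in('top','side'):
    s=snap(n); hsv=cv2.cvtColor(s['img'],cv2.COLOR_BGR2HSV)
    m=cv2.inRange(hsv,(100,130,60),(125,255,255))
    k,l,stt,cc=cv2.connectedComponentsWithStats(m)
    for i in range(1,k):
        if stt[i,4]>25: print(n,stt[i],pt(s,*cc[i],50).round(1),tobox(pt(s,*cc[i],218)))
T=s if n=='top' else snap('top')
for a in (90,95,100,105):
    a=np.radians(a); print(np.degrees(a),proj(T,box(-98+196*np.cos(a),-122-196*np.sin(a),218)))
cv2.imwrite('pics/c1.png',cv2.resize(snap('top')['img'][150:350,180:440],None,fx=3,fy=3))
```

```text
t 20.85 box [-213.8 -400.6  210.7] F [ 1.1  0.7 -0.2] gap 85.5 q [ 73.   5. -40. 134. -57.  17.  -7.] [179.9 -36.4  -3.7]
[[[-17,18,14],[-0.02,0.06,0.02],1],[[-18,19,14],[-0.01,0.06,0.01],1],[[-18,18,13],[-0.02,0.06,0.02],1],[[-19,19,12],[-0.01,0.06,0.02],1],[[-4,0,15],[-0.0,-0.0,-0.0],1],[[-3,0,16],[-0.0,-0.0,-0.0],1],[[-4,0,16],[-0.0,-0.0,-0.0],1],[[-4,0,16],[-0.0,-0.0,-0.0],1]]
top [223  62  41  62 804] [1024.7   88.1   50. ] [ 346.9 -155.5  218. ]
top [354 175  10  11  81] [ 764.9 -257.    50. ] [  83.2 -443.5  218. ]
top [ 527  220   76   70 1632] [ 557.4 -851.1   50. ] [-154.9 -960.   218. ]
top [243 259  73  23 372] [497.1 -23.5  50. ] [-137.4 -210.2  218. ]
top [372 259   9  39 159] [ 476.6 -311.4   50. ] [-180.9 -467.5  218. ]
top [467 285  22  32 344] [ 410.5 -606.4   50. ] [-265.9 -727.2  218. ]
side [305  91  51  50 202] [1034.6   94.7   50. ] [ 324.3 -175.1  218. ]
side [378 219   9   9  58] [ 782.2 -238.8   50. ] [  69.4 -452.2  218. ]
side [248 232  50  46 122] [521.8   8.3  50. ] [-142.6 -208.3  218. ]
side [342 304  25  31 132] [ 470.9 -308.9   50. ] [-215.7 -488.2  218. ]
side [ 504  355   73   71 1204] [ 555.2 -871.    50. ] [-188.6 -999.2  218. ]
side [427 373  14  32 303] [ 406.2 -610.7   50. ] [-299.6 -753.   218. ]
side [  0 473  11   7  44] [-404.3  318.2   50. ] [-945.8  149.3  218. ]
90.0 (np.float64(317.45991893836907), np.float64(251.50190782560168))
95.0 (np.float64(317.749170963555), np.float64(257.9497717235609))
100.0 (np.float64(317.4747323418988), np.float64(264.40867420693))
105.00000000000001 (np.float64(316.6372382558036), np.float64(270.82971969915883))
```

View pics/c1.png

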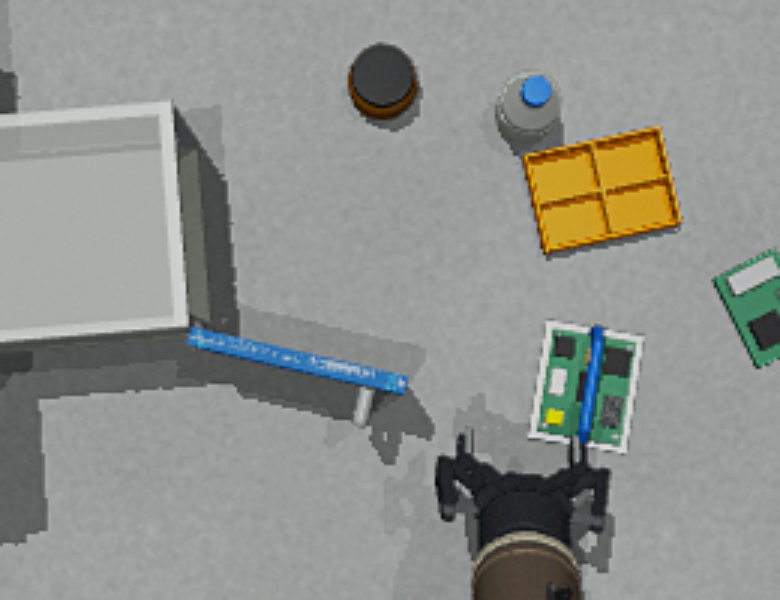

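View 9: the door is wide open at about 103–105°, and the carrier bar runs from (597,330) to (585,440). The bystanders are in place.

>>> drive_tool(increments=[[[-17, 18, 14], [-0.02, 0.06, 0.02], 1], [[-18, 19, 14], [-0.01, 0.06, 0.01], 1], [[-18, 18, 13], [-0.02, 0.06, 0.02], 1], [[-19, 19, 12], [-0.01, 0.06, 0.02], 1], [[0, 0, 0], [0, 0, 0], 1]])

```text
time: 21.68
position: [393.5, -292.6, 188.1]
orientation: [-176.9, -44.3, -8.1]
ft_force: [0.3, 0.4, 0.8]
finger_gap: 85.2
```

Run:
```python
from h import *
st()
c=np.array([473,-310,0])
Q=Ro.from_euler('z',-9,degrees=True)*Ro.from_euler('x',180,degrees=True)*Ro.from_euler('y',50,degrees=True)
d=Q.apply([0,0,1]);g=c+[0,0,50]+16*d
plan([(g-50*d,Q,4)],1)
```

```text
t 21.675 box [-261.4 -460.9  188.1] F [0.3 0.4 0.8] gap 85.2 q [113.  25. -72. 137. -75.   7.  26.] [-176.9  -44.3   -8.1]
[[[-10,3,30],[-0.02,0.02,0.0],1],[[-12,2,30],[-0.01,0.03,0.0],1],[[-12,2,30],[-0.02,0.02,0.01],1],[[-12,2,30],[-0.01,0.03,-0.0],1]]
```

Run:
```python
from h import *
plan([(np.array([473,-310,230]),ori(0,-104.5),12)],1)
```

```text
[[[7,1,2],[-0.0,-0.06,0.0],1],[[8,0,2],[-0.01,-0.07,0.01],1],[[7,1,1],[-0.0,-0.06,-0.0],1],[[8,0,1],[-0.01,-0.07,0.0],1],[[7,1,0],[-0.0,-0.06,0.0],1],[[8,0,0],[-0.01,-0.07,0.01],1],[[8,1,-1],[-0.0,-0.06,0.0],1],[[7,0,-1],[-0.01,-0.07,0.0],1]]
[[[8,1,-1],[-0.0,-0.06,0.01],1],[[7,0,-3],[-0.01,-0.06,-0.0],1],[[7,0,-2],[-0.0,-0.07,0.0],1],[[7,1,-3],[-0.01,-0.06,0.01],1]]
```

>>> drive_tool(increments=[[[7, 1, 2], [0, -0.06, 0], 1], [[8, 0, 2], [-0.01, -0.07, 0.01], 1], [[7, 1, 1], [0, -0.06, 0], 1], [[8, 0, 1], [-0.01, -0.07, 0], 1], [[7, 1, 0], [0, -0.06, 0], 1], [[8, 0, 0], [-0.01, -0.07, 0.01], 1], [[8, 1, -1], [0, -0.06, 0], 1], [[7, 0, -1], [-0.01, -0.07, 0], 1]])

```text
time: 22.68
position: [446.9, -298.9, 214.7]
orientation: [-179.5, -15.6, -7.5]
ft_force: [0.6, 0.7, -0.1]
finger_gap: 85.1
```

>>> drive_tool(increments=[[[8, 1, -1], [0, -0.06, 0.01], 1], [[7, 0, -3], [-0.01, -0.06, 0], 1], [[7, 0, -2], [0, -0.07, 0], 1], [[7, 1, -3], [-0.01, -0.06, 0.01], 1], [[0, 0, 0], [0, 0, 0], 1]])

```text
time: 23.3
position: [474.7, -304.1, 228.3]
orientation: [179.6, -1.4, -8.5]
ft_force: [-0.3, 0.2, -0.2]
finger_gap: 85.4
```

Run:
```python
from h import *
st()
print(cur()[0])
plan([(np.array([473,-310,90]),ori(0,-104.5),5),(np.array([473,-310,34]),ori(0,-104.5),4)],1)
```

```text
t 23.3 box [-181.6 -480.1  228.3] F [-0.3  0.2 -0.2] gap 85.4 q [ 39.  20. -15.  99.   6.  60. -77.] [179.6  -1.4  -8.5]
[ 474.74432006 -304.0991175   228.30773427]
[[[-1,1,28],[0.0,-0.0,0.0],1],[[-1,1,27],[0.0,-0.01,0.0],1],[[0,1,28],[0.0,-0.0,0.0],1],[[-1,1,28],[0.01,-0.01,0.01],1],[[0,1,27],[-0.0,-0.0,-0.0],1],[[0,0,14],[-0.0,-0.0,-0.0],1],[[0,0,14],[-0.0,-0.0,-0.0],1],[[0,1,14],[-0.0,-0.0,-0.0],1]]
[[[0,0,14],[-0.0,-0.0,-0.0],1]]
```

>>> drive_tool(increments=[[[-1, 1, 28], [0, 0, 0], 1], [[-1, 1, 27], [0, -0.01, 0], 1], [[0, 1, 28], [0, 0, 0], 1], [[-1, 1, 28], [0, -0.01, 0.01], 1], [[0, 1, 27], [0, 0, 0], 1], [[0, 0, 14], [0, 0, 0], 1], [[0, 0, 14], [0, 0, 0], 1], [[0, 1, 14], [0, 0, 0], 1]])

```text
time: 24.3
position: [470.4, -311.5, 47.0]
orientation: [179.8, -0.2, -9.2]
ft_force: [0.3, -0.7, -0.4]
finger_gap: 85.6
```

>>> drive_tool(increments=[[[0, 0, 14], [0, 0, 0], 1], [[0, 0, 0], [0, 0, 0], 0.5], [[0, 0, 0], [0, 0, 0], 0.2], [[0, 0, 0], [0, 0, 0], 0], [[0, 0, 0], [0, 0, 0], 0], [[0, 0, 0], [0, 0, 0], 0]])

```text
time: 25.05
position: [470.3, -311.2, 33.6]
orientation: [179.8, -0.2, -9.2]
ft_force: [-1.6, 0.7, 5.8]
finger_gap: 9.7
```

Run:
```python
from h import *
st(); p,R,o=cur(); print(p)
# carrier yaw assumed = -9 ; lift, carry to box(0,-300), bar along ybox
s=plan([(p+[0,0,80],R,5),(box(-10,-310,115),ori(0),19),(box(-10,-310,42),ori(0),6)],0)
```

```text
t 25.05 box [-186.8 -486.8   33.6] F [-1.6  0.7  5.8] gap 9.7 q [ 37.  33. -12. 109.  11.  38. -81.] [179.8  -0.2  -9.2]
[ 470.25868701 -311.21132113   33.57872473]
[[[0,0,-16],[0.0,0.0,0.0],0],[[0,0,-16],[0.0,0.0,0.0],0],[[0,0,-16],[0.0,0.0,0.0],0],[[0,0,-16],[0.0,0.0,0.0],0],[[0,0,-16],[0.0,0.0,0.0],0],[[7,-11,0],[0.0,0.0,-0.1],0],[[8,-11,0],[0.0,0.0,-0.09],0],[[8,-10,0],[0.0,0.0,-0.1],0]]
[[[10,-9,0],[0.0,0.0,-0.09],0],[[10,-8,0],[0.0,0.0,-0.1],0],[[11,-7,-1],[0.0,0.0,-0.1],0],[[12,-6,0],[0.0,0.0,-0.09],0],[[12,-4,0],[0.0,0.0,-0.1],0],[[13,-4,0],[0.0,0.0,-0.1],0],[[13,-2,0],[0.0,0.0,-0.09],0],[[13,-1,0],[0.0,0.0,-0.1],0]]
[[[13,0,0],[0.0,0.0,-0.09],0],[[13,1,0],[0.0,0.0,-0.1],0],[[13,3,0],[0.0,0.0,-0.1],0],[[13,4,0],[0.0,0.0,-0.09],0],[[12,5,0],[0.0,0.0,-0.1],0],[[11,7,0],[0.0,0.0,-0.1],0],[[11,7,-1],[0.0,0.0,-0.09],0],[[10,8,0],[0.0,0.0,-0.1],0]]
[[[0,0,13],[0.0,0.0,0.0],0],[[0,0,12],[0.0,0.0,0.0],0],[[1,0,12],[0.0,0.0,0.0],0],[[0,0,12],[0.0,0.0,0.0],0],[[0,0,12],[0.0,0.0,0.0],0],[[0,0,12],[0.0,0.0,0.0],0]]
```

>>> drive_tool(increments=[[[0, 0, -16], [0, 0, 0], 0], [[0, 0, -16], [0, 0, 0], 0], [[0, 0, -16], [0, 0, 0], 0], [[0, 0, -16], [0, 0, 0], 0], [[0, 0, -16], [0, 0, 0], 0]])

```text
time: 25.68
position: [469.7, -311.1, 114.3]
orientation: [179.8, -0.2, -9.2]
ft_force: [-0.4, 0.0, -4.7]
finger_gap: 9.7
```

Run:
```python
from h import *
st(); p,R,o=cur()
s=plan([(box(0,-210,115),ori(0),18),(box(0,-210,45),ori(0),6)],0)
```

```text
t 25.675 box [-187.3 -486.6  114.3] F [-0.4  0.  -4.7] gap 9.7 q [ 38.  27. -14. 106.   9.  48. -79.] [179.8  -0.2  -9.2]
[[[6,-18,0],[0.0,0.0,-0.1],0],[[8,-16,0],[0.0,0.0,-0.1],0],[[10,-16,0],[0.0,0.0,-0.1],0],[[11,-15,0],[0.0,0.0,-0.11],0],[[12,-14,0],[0.0,0.0,-0.1],0],[[14,-12,0],[0.0,0.0,-0.1],0],[[15,-11,-1],[0.0,0.0,-0.1],0],[[16,-9,0],[0.0,0.0,-0.1],0]]
[[[17,-8,0],[0.0,0.0,-0.1],0],[[18,-6,0],[0.0,0.0,-0.11],0],[[18,-4,0],[0.0,0.0,-0.1],0],[[18,-2,0],[0.0,0.0,-0.1],0],[[19,0,0],[0.0,0.0,-0.1],0],[[18,2,0],[0.0,0.0,-0.1],0],[[19,3,0],[0.0,0.0,-0.1],0],[[17,5,0],[0.0,0.0,-0.1],0]]
[[[17,7,0],[0.0,0.0,-0.11],0],[[17,9,0],[0.0,0.0,-0.1],0],[[0,0,11],[0.0,0.0,0.0],0],[[0,0,12],[0.0,0.0,0.0],0],[[0,0,12],[0.0,0.0,0.0],0],[[0,0,11],[0.0,0.0,0.0],0],[[0,0,12],[0.0,0.0,0.0],0],[[0,0,12],[0.0,0.0,0.0],0]]
```

Run:
```python
from h import *
p,R,o=cur()
s=plan([(np.array([605,-200,115]),ori(0,-55),9),(box(0,-210,115),ori(0),10),(box(0,-210,45),ori(0),5)],0)
```

```text
[[[13,-15,0],[0.0,-0.0,-0.1],0],[[14,-13,0],[0.0,-0.0,-0.09],0],[[15,-12,0],[0.0,-0.0,-0.1],0],[[17,-10,0],[0.0,-0.0,-0.1],0],[[17,-9,0],[0.0,-0.0,-0.09],0],[[18,-7,-1],[0.0,-0.0,-0.1],0],[[19,-5,0],[0.0,-0.0,-0.1],0],[[19,-3,0],[0.0,-0.0,-0.09],0]]
[[[20,-2,0],[0.0,0.0,-0.1],0],[[13,-12,0],[0.0,0.0,-0.09],0],[[15,-11,0],[0.0,0.0,-0.1],0],[[16,-9,0],[0.0,0.0,-0.1],0],[[17,-8,0],[0.0,0.0,-0.09],0],[[17,-6,0],[0.0,0.0,-0.1],0],[[18,-5,0],[0.0,0.0,-0.09],0],[[18,-3,0],[0.0,0.0,-0.1],0]]
[[[18,-1,0],[0.0,0.0,-0.1],0],[[18,1,0],[0.0,0.0,-0.09],0],[[19,3,0],[0.0,0.0,-0.1],0],[[0,-1,14],[0.0,0.0,0.0],0],[[0,0,14],[0.0,0.0,0.0],0],[[0,0,14],[0.0,0.0,0.0],0],[[0,0,14],[0.0,0.0,0.0],0],[[0,0,14],[0.0,0.0,0.0],0]]
```

>>> drive_tool(increments=[[[13, -15, 0], [0, 0, -0.1], 0], [[14, -13, 0], [0, 0, -0.09], 0], [[15, -12, 0], [0, 0, -0.1], 0], [[17, -10, 0], [0, 0, -0.1], 0], [[17, -9, 0], [0, 0, -0.09], 0], [[18, -7, -1], [0, 0, -0.1], 0], [[19, -5, 0], [0, 0, -0.1], 0], [[19, -3, 0], [0, 0, -0.09], 0]])

```text
time: 26.68
position: [590.1, -212.3, 114.5]
orientation: [179.8, 0.0, 35.0]
ft_force: [-0.2, -0.5, -4.9]
finger_gap: 10.2
```

>>> drive_tool(increments=[[[20, -2, 0], [0, 0, -0.1], 0], [[13, -12, 0], [0, 0, -0.09], 0], [[15, -11, 0], [0, 0, -0.1], 0], [[16, -9, 0], [0, 0, -0.1], 0], [[17, -8, 0], [0, 0, -0.09], 0], [[17, -6, 0], [0, 0, -0.1], 0], [[18, -5, 0], [0, 0, -0.09], 0], [[18, -3, 0], [0, 0, -0.1], 0]])

```text
time: 27.68
position: [621.9, -72.0, 114.1]
orientation: [179.8, 0.2, 79.2]
ft_force: [-0.0, -0.4, -4.1]
finger_gap: 9.7
```

>>> drive_tool(increments=[[[18, -1, 0], [0, 0, -0.1], 0], [[18, 1, 0], [0, 0, -0.09], 0], [[19, 3, 0], [0, 0, -0.1], 0], [[0, -1, 14], [0, 0, 0], 0], [[0, 0, 14], [0, 0, 0], 0], [[0, 0, 14], [0, 0, 0], 0], [[0, 0, 14], [0, 0, 0], 0], [[0, 0, 14], [0, 0, 0], 0]])

```text
time: 28.68
position: [629.1, -18.2, 42.2]
orientation: [179.9, 0.2, 95.6]
ft_force: [0.2, 0.7, -4.1]
finger_gap: 9.8
```

Run:
```python
from h import *
st(); print(cur()[0])
```

```text
t 28.675 box [  -0.5 -210.3   42.2] F [ 0.2  0.7 -4.1] gap 9.8 q [ 21.  42. -37.  98.  32.  51. -24.] [179.9   0.2  95.6]
[629.13776393 -18.15909036  42.2495659 ]
```

>>> drive_tool(increments=[[[0, 0, 5], [0, 0, 0], 0], [[0, 0, 2], [0, 0, 0], 0], [[0, 0, 1], [0, 0, 0], 0], [[0, 0, 1], [0, 0, 0], 0]])

```text
time: 29.18
position: [629.6, -17.8, 34.8]
orientation: [179.8, 0.2, 95.6]
ft_force: [-0.2, 0.6, -4.4]
finger_gap: 9.6
```

>>> drive_tool(increments=[[[0, 0, 0.5], [0, 0, 0], 0.1], [[0, 0, 0], [0, 0, 0], 0.4], [[0, 0, 0], [0, 0, 0], 0.5], [[0, 0, -20], [0, 0, 0], 0.5], [[0, 0, -40], [0, 0, 0], 0.7]])

```text
time: 29.8
position: [628.4, -17.7, 94.6]
orientation: [-180.0, 0.2, 95.6]
ft_force: [0.3, -0.7, 0.6]
finger_gap: 58.9
```

Run:
```python
from h import *
st(); p,R,o=cur()
Q=ori(50);d=Q.apply([0,0,1]);c=box(-0.5,-210.3,50)
plan([(p+[0,0,60],R,2),(c+16*d-90*d,Q,12)],0.7)
```

```text
t 29.8 box [  -1.2 -209.7   94.6] F [ 0.3 -0.7  0.6] gap 58.9 q [ 22.  39. -39.  96.  29.  56. -22.] [-180.     0.2   95.6]
[[[0,0,-30],[-0.0,0.0,0.0],0.7],[[0,0,-30],[0.0,0.0,0.0],0.7],[[-5,0,5],[-0.0,0.07,0.0],0.7],[[-5,0,4],[-0.0,0.08,0.0],0.7],[[-5,0,4],[-0.0,0.07,0.0],0.7],[[-6,0,4],[-0.0,0.07,0.0],0.7],[[-6,0,3],[-0.0,0.07,0.0],0.7],[[-6,0,3],[-0.0,0.08,0.0],0.7]]
[[[-6,0,2],[-0.0,0.07,0.0],0.7],[[-7,0,2],[-0.0,0.07,0.0],0.7],[[-7,0,1],[-0.0,0.08,0.0],0.7],[[-6,0,1],[-0.0,0.07,0.0],0.7],[[-7,1,0],[-0.0,0.07,0.0],0.7],[[-7,0,0],[-0.0,0.08,0.0],0.7]]
```

>>> drive_tool(increments=[[[0, 0, -30], [0, 0, 0], 0.7], [[0, 0, -30], [0, 0, 0], 0.7], [[-5, 0, 5], [0, 0.07, 0], 0.7], [[-5, 0, 4], [0, 0.08, 0], 0.7], [[-5, 0, 4], [0, 0.07, 0], 0.7], [[-6, 0, 4], [0, 0.07, 0], 0.7], [[-6, 0, 3], [0, 0.07, 0], 0.7], [[-6, 0, 3], [0, 0.08, 0], 0.7]])

```text
time: 30.8
position: [632.5, -46.0, 127.3]
orientation: [179.7, -25.1, 95.8]
ft_force: [-0.2, -0.0, 0.3]
finger_gap: 59.9
```

Run:
```python
from h import *
st()
```

```text
t 30.8 box [ 2.000e-01 -2.383e+02  1.273e+02] F [-0.2 -0.   0.3] gap 59.9 q [ 42.  47. -51.  88.  11.  62.   1.] [179.7 -25.1  95.8]
```

>>> drive_tool(increments=[[[-6, 0, 2], [0, 0.07, 0], 0.7], [[-7, 0, 2], [0, 0.07, 0], 0.7], [[-7, 0, 1], [0, 0.08, 0], 0.7], [[-6, 0, 1], [0, 0.07, 0], 0.7]])

```text
time: 31.3
position: [634.5, -66.1, 108.1]
orientation: [179.7, -41.7, 95.8]
ft_force: [0.3, 0.7, -0.5]
finger_gap: 59.9
```

Run:
```python
from h import *
st()
T=snap('top');S=snap('side');cv2.imwrite('pics/c2.png',np.hstack([cv2.resize(T['img'][170:370,180:380],(400,400)),cv2.resize(S['img'][150:350,200:400],(400,400))]))
Q=ori(50);d=Q.apply([0,0,1]);c=box(-0.5,-210.3,50)
plan([(c+16*d-80*d,Q,3),(c+16*d,Q,6)],0.7)
```

```text
t 31.3 box [ 2.000e-01 -2.586e+02  1.081e+02] F [ 0.3  0.7 -0.5] gap 59.9 q [ 50.  58. -56.  82.   5.  67.  11.] [179.7 -41.7  95.8]
[[[-3,0,4],[0.0,0.05,-0.0],0.7],[[-3,0,4],[0.0,0.05,-0.0],0.7],[[-3,0,3],[0.0,0.05,-0.0],0.7],[[0,0,13],[0.0,-0.0,-0.0],0.7],[[0,0,14],[0.0,-0.0,-0.0],0.7],[[0,0,13],[0.0,-0.0,-0.0],0.7],[[0,0,13],[0.0,-0.0,-0.0],0.7],[[0,0,14],[0.0,-0.0,-0.0],0.7]]
[[[0,0,13],[0.0,-0.0,-0.0],0.7]]
```

View pics/c2.png

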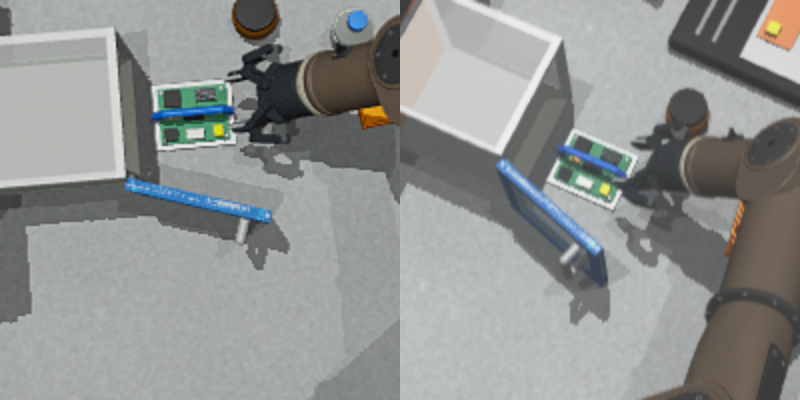

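View 10: the carrier lies straight in front of the mouth with its bar at (150–235,115), and the gripper is behind it. The wrist passes close to the bottle, so I'll check that clearance with depth.

Run:
```python
from h import *
for n in('top','side'):
    s=snap(n);v,u=np.mgrid[150:330,180:460]; f=240/np.tan(np.radians(s['vertical_fov'])/2);z=s['z_map'][v,u]
    C=np.stack([(u-s['cx'])/f*z,(v-s['cy'])/f*z,z],-1).reshape(-1,3); C=C[C[:,2]>0]
    P=(C-np.array(s['t']))@np.array(s['R']); D=P-O; B=np.c_[D@XB,D@YBv,D[:,2]]
    for y in range(-560,-300,20):
        k=(abs(B[:,1]-y)<10)&(B[:,2]>60)&(B[:,0]>-100)&(B[:,0]<150)
        if k.any():
            a=B[k]; arm=a[a[:,2]>165]; low=a[(a[:,2]<160)]
            print(n,y,'arm xmax',arm[:,0].max().round() if len(arm) else None,'z there',arm[arm[:,0].argmax(),2].round() if len(arm) else None,'zmax',a[:,2].max().round(),'low x',(low[:,0].min().round(),low[:,0].max().round(),low[:,2].max().round()) if len(low) else None)
```

```text
top -560 arm xmax 32.0 z there 373.0 zmax 459.0 low x None
top -540 arm xmax 36.0 z there 365.0 zmax 472.0 low x None
top -520 arm xmax 39.0 z there 420.0 zmax 474.0 low x None
top -500 arm xmax 51.0 z there 417.0 zmax 473.0 low x None
top -480 arm xmax 55.0 z there 402.0 zmax 459.0 low x (np.float64(76.0), np.float64(115.0), np.float64(110.0))
top -460 arm xmax 52.0 z there 397.0 zmax 438.0 low x (np.float64(69.0), np.float64(126.0), np.float64(157.0))
top -440 arm xmax 37.0 z there 309.0 zmax 407.0 low x (np.float64(70.0), np.float64(124.0), np.float64(158.0))
top -420 arm xmax 37.0 z there 320.0 zmax 358.0 low x (np.float64(77.0), np.float64(114.0), np.float64(105.0))
top -400 arm xmax 40.0 z there 260.0 zmax 332.0 low x None
top -380 arm xmax 39.0 z there 260.0 zmax 308.0 low x None
top -360 arm xmax 33.0 z there 228.0 zmax 292.0 low x None
top -340 arm xmax 63.0 z there 178.0 zmax 258.0 low x (np.float64(117.0), np.float64(148.0), np.float64(76.0))
top -320 arm xmax 66.0 z there 185.0 zmax 240.0 low x (np.float64(-54.0), np.float64(150.0), np.float64(159.0))
side -560 arm xmax 2
[... 164 characters left out ...]
 -500 arm xmax 45.0 z there 427.0 zmax 475.0 low x None
side -480 arm xmax 53.0 z there 401.0 zmax 466.0 low x None
side -460 arm xmax 51.0 z there 401.0 zmax 442.0 low x None
side -440 arm xmax 39.0 z there 379.0 zmax 413.0 low x None
side -420 arm xmax 35.0 z there 324.0 zmax 363.0 low x None
side -400 arm xmax 37.0 z there 328.0 zmax 341.0 low x None
side -380 arm xmax 30.0 z there 287.0 zmax 318.0 low x None
side -360 arm xmax 29.0 z there 240.0 zmax 294.0 low x None
side -340 arm xmax 63.0 z there 184.0 zmax 271.0 low x (np.float64(114.0), np.float64(149.0), np.float64(77.0))
side -320 arm xmax 64.0 z there 186.0 zmax 245.0 low x (np.float64(-68.0), np.float64(149.0), np.float64(159.0))
```

>>> drive_tool(increments=[[[-3, 0, 4], [0, 0.05, 0], 0.7], [[-3, 0, 4], [0, 0.05, 0], 0.7], [[-3, 0, 3], [0, 0.05, 0], 0.7], [[0, 0, 13], [0, 0, 0], 0.7], [[0, 0, 14], [0, 0, 0], 0.7], [[0, 0, 13], [0, 0, 0], 0.7]])

```text
time: 32.25
position: [630.4, -31.4, 66.7]
orientation: [179.8, -50.2, 95.9]
ft_force: [0.2, 0.0, -0.4]
finger_gap: 59.7
```

Run:
```python
from h import *
st()
Q=ori(50);d=Q.apply([0,0,1]);c=box(-0.5,-210.3,50)
plan([(c+16*d,Q,4)],0.7)
```

```text
t 32.25 box [  -0.6 -223.5   66.7] F [ 0.2  0.  -0.4] gap 59.7 q [ 51.  66. -57.  83.   2.  65.  14.] [179.8 -50.2  95.9]
[[[-1,0,9],[-0.0,-0.0,0.0],0.7],[[-1,0,9],[-0.0,-0.0,0.0],0.7],[[-1,0,10],[-0.0,-0.0,0.0],0.7],[[-1,0,9],[-0.0,-0.0,0.0],0.7]]
```

>>> drive_tool(increments=[[[-1, 0, 9], [0, 0, 0], 0.7], [[0, 0, 9], [0, 0, 0], 0.7], [[-1, 0, 10], [0, 0, 0], 0.7], [[-1, 0, 9], [0, 0, 0], 0.7], [[0, 0, 0], [0, 0, 0], 0.3], [[0, 0, 0], [0, 0, 0], 0], [[0, 0, 0], [0, 0, 0], 0], [[0, 0, 0], [0, 0, 0], 0]])

```text
time: 33.25
position: [628.6, -7.2, 41.2]
orientation: [179.8, -50.2, 95.7]
ft_force: [-0.6, -2.2, 2.4]
finger_gap: 10.2
```

Run:
```python
from h import *
st(); p,R,o=cur()
# carrier centre now at box(-0.5,-210.3); target centre (0,-50), floor 15
q=tobox(p); print(q)
c=box(*q)
d=[0.5,158,0]
plan([(p+[0,0,27],R,3),(p+0.5*XB+158*YBv+[0,0,27],R,14),(p+0.5*XB+158*YBv+[0,0,17],R,4)],0)
```

```text
t 33.25 box [  -0.  -199.3   41.2] F [-0.6 -2.2  2.4] gap 10.2 q [ 49.  67. -57.  85.   3.  61.  14.] [179.8 -50.2  95.7]
[  -0.  -199.3   41.2]
[[[7,0,-6],[0.0,0.0,0.0],0],[[7,0,-6],[0.0,0.0,0.0],0],[[7,0,-5],[0.0,0.0,0.0],0],[[7,0,8],[0.0,0.0,0.0],0],[[7,0,9],[0.0,0.0,0.0],0],[[7,0,9],[0.0,0.0,0.0],0],[[8,0,8],[0.0,0.0,0.0],0],[[7,0,9],[0.0,0.0,0.0],0]]
[[[7,0,9],[0.0,0.0,0.0],0],[[7,0,8],[0.0,0.0,0.0],0],[[8,0,9],[0.0,0.0,0.0],0],[[7,1,9],[0.0,0.0,0.0],0],[[7,0,8],[0.0,0.0,0.0],0],[[7,0,9],[0.0,0.0,0.0],0],[[7,0,9],[0.0,0.0,0.0],0],[[8,0,8],[0.0,0.0,0.0],0]]
[[[7,0,9],[0.0,0.0,0.0],0],[[-2,0,2],[0.0,0.0,0.0],0],[[-2,0,1],[0.0,0.0,0.0],0],[[-2,0,2],[0.0,0.0,0.0],0],[[-2,0,2],[0.0,0.0,0.0],0]]
```

>>> drive_tool(increments=[[[7, 0, -6], [0, 0, 0], 0], [[7, 0, -6], [0, 0, 0], 0], [[7, 0, -5], [0, 0, 0], 0], [[0, 0, 0], [0, 0, 0], 0]])

```text
time: 33.75
position: [628.5, -6.3, 69.0]
orientation: [179.7, -50.2, 95.9]
ft_force: [-0.7, 0.8, -3.9]
finger_gap: 10.0
```

Run:
```python
from h import *
st()
for n in('top','side'):
    s=snap(n);v,u=np.mgrid[150:330,180:400]; f=240/np.tan(np.radians(s['vertical_fov'])/2);z=s['z_map'][v,u]
    C=np.stack([(u-s['cx'])/f*z,(v-s['cy'])/f*z,z],-1).reshape(-1,3); ok=C[:,2]>0
    col=s['img'][v,u].reshape(-1,3).astype(int)
    P=(C-np.array(s['t']))@np.array(s['R']); D=P-O; B=np.c_[D@XB,D@YBv,D[:,2]]
    k=ok&(col.min(1)>200)&(B[:,1]<-125)&(B[:,1]>-300)&(abs(B[:,0])<70)
    A=B[k]; print(n,len(A))
    for lo,hi in((-300,-255),(-255,-210),(-210,-165),(-165,-125)):
        for a,b in((-70,0),(0,70)):
            m=(A[:,1]>=lo)&(A[:,1]<hi)&(A[:,0]>=a)&(A[:,0]<b)
            if m.any(): print(lo,a,m.sum(),np.median(A[m],0).round(1),A[m].min(0).round(0),A[m].max(0).round(0))
```

```text
t 33.75 box [  -0.  -198.4   69. ] F [-0.7  0.8 -3.9] gap 10.0 q [ 50.  65. -57.  85.   2.  62.  13.] [179.7 -50.2  95.9]
top 181
-300 0 1 [  40.9 -261.1   38. ] [  41. -261.   38.] [  41. -261.   38.]
-255 -70 27 [ -45.5 -218.    38. ] [ -50. -236.   28.] [ -30. -210.   54.]
-255 0 12 [  45.4 -218.    31.9] [  43. -229.   24.] [  49. -211.   37.]
-210 -70 50 [ -45.4 -196.8   37. ] [ -51. -209.   26.] [ -26. -168.   56.]
-210 0 28 [  44.7 -185.5   35.5] [  42. -208.   25.] [  48. -166.   43.]
-165 -70 33 [ -36.  -151.    32.7] [ -51. -165.   25.] [ -11. -148.   41.]
-165 0 30 [  33.2 -151.    33.3] [  10. -163.   23.] [  48. -148.   45.]
side 139
-255 -70 16 [ -47.1 -217.    37.7] [ -53. -234.   29.] [ -30. -212.   54.]
-255 0 1 [  44.5 -211.5   28.5] [  44. -211.   29.] [  44. -211.   29.]
-210 -70 48 [ -46.9 -197.9   39.8] [ -54. -210.   26.] [ -29. -166.   55.]
-210 0 27 [  44.1 -183.4   32.4] [  41. -209.   -8.] [  60. -166.   43.]
-165 -70 23 [ -44.6 -147.7   35.2] [ -54. -162.   26.] [ -17. -145.   42.]
-165 0 24 [  40.3 -149.    35.6] [  17. -164.   -5.] [  59. -144.   45.]
```

>>> drive_tool(increments=[[[3.7, 0, 4.4], [0, 0, 0], 0], [[7.4, 0, 8.8], [0, 0, 0], 0], [[7.4, 0, 8.8], [0, 0, 0], 0], [[7.4, 0, 8.8], [0, 0, 0], 0], [[7.4, 0, 8.8], [0, 0, 0], 0], [[7.4, 0, 8.8], [0, 0, 0], 0], [[7.4, 0, 8.8], [0, 0, 0], 0]])

```text
time: 34.72
position: [620.7, 68.7, 68.3]
orientation: [179.8, -50.2, 95.8]
ft_force: [-0.0, -0.5, -3.8]
finger_gap: 10.1
```

Run:
```python
from h import *
st()
```

```text
t 34.725 box [  -0.6 -123.    68.3] F [-0.  -0.5 -3.8] gap 10.1 q [ 46.  64. -58.  91.   1.  55.  10.] [179.8 -50.2  95.8]
```

>>> drive_tool(increments=[[[7.4, 0, 8.8], [0, 0, 0], 0], [[7.4, 0, 8.8], [0, 0, 0], 0], [[7.4, 0, 8.8], [0, 0, 0], 0], [[7.4, 0, 8.8], [0, 0, 0], 0], [[7.4, 0, 8.8], [0, 0, 0], 0]])

```text
time: 35.35
position: [615.1, 126.0, 68.6]
orientation: [179.8, -50.2, 95.7]
ft_force: [-0.3, -0.7, -4.8]
finger_gap: 9.8
```

>>> drive_tool(increments=[[[7.4, 0, 8.8], [0, 0, 0], 0], [[7.4, 0, 8.8], [0, 0, 0], 0], [[2, 0, 2.4], [0, 0, 0], 0], [[0, 0, 0], [0, 0, 0], 0]])

```text
time: 35.85
position: [612.6, 151.3, 68.6]
orientation: [179.8, -50.2, 95.8]
ft_force: [0.4, 0.1, -4.5]
finger_gap: 10.5
```

>>> drive_tool(increments=[[[-3, 0, 2.6], [0, 0, 0], 0], [[-3, 0, 2.6], [0, 0, 0], 0], [[0, 0, 0], [0, 0, 0], 0]])

```text
time: 36.22
position: [612.5, 150.9, 60.1]
orientation: [179.9, -50.2, 95.7]
ft_force: [0.1, -0.1, -4.8]
finger_gap: 10.5
```

Run:
```python
from h import *
st()
```

```text
t 36.225 box [ -0.9 -40.4  60.1] F [ 0.1 -0.1 -4.8] gap 10.5 q [ 41.  63. -59.  95.  -0.  46.   6.] [179.9 -50.2  95.7]
```

>>> drive_tool(increments=[[[-2, 0, 1.6], [0, 0, 0], 0], [[0, 0, 0], [0, 0, 0], 0]])

```text
time: 36.48
position: [612.6, 151.2, 57.9]
orientation: [179.8, -50.2, 95.7]
ft_force: [-0.2, 0.1, -4.0]
finger_gap: 10.2
```

>>> drive_tool(increments=[[[-0.8, 0, 0.6], [0, 0, 0], 0], [[0, 0, 0], [0, 0, 0], 0]])

```text
time: 36.72
position: [612.6, 151.2, 57.1]
orientation: [179.8, -50.2, 95.8]
ft_force: [0.4, -0.1, -4.0]
finger_gap: 10.4
```

>>> drive_tool(increments=[[[-0.8, 0, 0.6], [0, 0, 0], 0], [[0, 0, 0], [0, 0, 0], 0]])

```text
time: 36.98
position: [612.7, 151.2, 56.3]
orientation: [179.8, -50.2, 95.7]
ft_force: [-0.3, 0.7, -3.3]
finger_gap: 10.2
```

>>> drive_tool(increments=[[[-0.8, 0, 0.6], [0, 0, 0], 0], [[0, 0, 0], [0, 0, 0], 0]])

```text
time: 37.22
position: [612.8, 151.4, 56.2]
orientation: [179.8, -50.3, 95.8]
ft_force: [-1.9, -3.9, 4.7]
finger_gap: 9.9
```

>>> drive_tool(increments=[[[0, 0, 0], [0, 0, 0], 0.15], [[0, 0, 0], [0, 0, 0], 0.3], [[0, 0, 0], [0, 0, 0], 0.45], [[0, 0, 0], [0, 0, 0], 0.45], [[0, 0, -8], [0, 0, 0], 0.45], [[0, 0, -15], [0, 0, 0], 0.45], [[0, 0, -20], [0, 0, 0], 0.45]])

```text
time: 38.1
position: [616.0, 117.3, 83.5]
orientation: [179.8, -50.2, 95.7]
ft_force: [-0.1, -0.4, 0.1]
finger_gap: 38.5
```

>>> drive_tool(increments=[[[0, 0, -25], [0, 0, 0], 0.45], [[0, 0, -25], [0, 0, 0], 0.3], [[0, 0, -25], [0, 0, 0], 0.2], [[0, 0, -30], [0, 0, 0], 0], [[0, 0, -30], [0, 0, 0], 0], [[0, 0, -30], [0, 0, 0], 0], [[0, 0, -30], [0, 0, 0], 0]])

```text
time: 38.98
position: [630.3, -32.8, 208.9]
orientation: [179.8, -50.2, 95.7]
ft_force: [-0.6, 0.8, -0.6]
finger_gap: -0.2
```

Run:
```python
from h import *
st()
T=snap('top');S=snap('side');cv2.imwrite('pics/p1.png',np.hstack([cv2.resize(T['img'][160:320,125:285],(400,400)),cv2.resize(S['img'][120:280,150:310],(400,400))]))
for s in(T,S): print([np.round(proj(s,box(x,y,15))).tolist() for x,y in((-90,-120),(90,-120),(-50,-110),(50,-110),(50,10),(-50,10))])
```

```text
t 38.975 box [  -0.8 -224.9  208.9] F [-0.6  0.8 -0.6] gap -0.2 q [ 52.  57. -62.  79.  -2.  74.   9.] [179.8 -50.2  95.7]
[[250.0, 258.0], [245.0, 199.0], [245.0, 245.0], [243.0, 212.0], [203.0, 216.0], [205.0, 249.0]]
[[260.0, 246.0], [285.0, 199.0], [263.0, 234.0], [277.0, 208.0], [244.0, 194.0], [230.0, 220.0]]
```

View pics/p1.png

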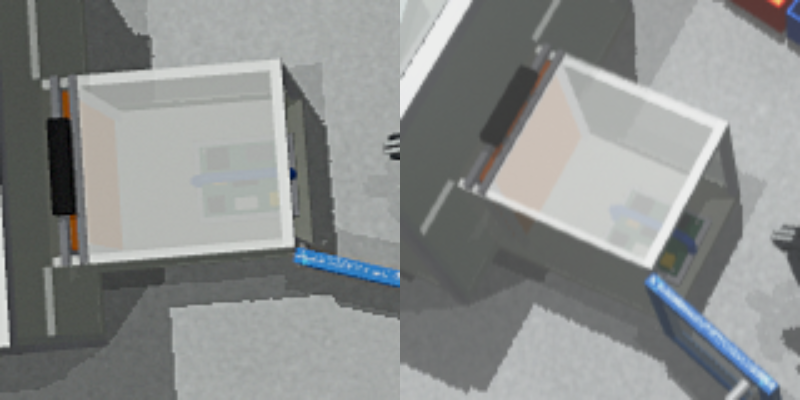

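View 11: the carrier stands inside, its front edge at (297,180) about 10 mm inside the mouth, and the gate bar is down. Next, shut the door.

```bash
cat >> h.py <<'E'
def dp(th,r_=115,n=23,z=175):
    t=np.radians(th); return box(-98+r_*np.cos(t)-n*np.sin(t),-122-r_*np.sin(t)-n*np.cos(t),z)
E
python3 - <<'E'
from h import *
print(dp(104,n=55),tobox(dp(104,n=55)))
p,R,o=cur()
plan([(box(-30,-260,330),ori(10,-40),11),(dp(104,n=60,z=330),ori(0,-104),11)],0)
E
```

```text
[452.2503996  -45.23852662 175.        ] [-179.2 -220.3  175. ]
[[[6,-3,-9],[-0.03,-0.06,0.06],0],[[6,-3,-10],[-0.03,-0.06,0.05],0],[[5,-2,-10],[-0.04,-0.06,0.06],0],[[4,-3,-11],[-0.03,-0.06,0.05],0],[[4,-3,-11],[-0.03,-0.07,0.06],0],[[2,-2,-11],[-0.03,-0.06,0.06],0],[[2,-2,-11],[-0.03,-0.06,0.05],0],[[1,-2,-12],[-0.03,-0.06,0.06],0]]
[[[0,-1,-11],[-0.04,-0.06,0.05],0],[[-1,-2,-12],[-0.03,-0.06,0.06],0],[[-1,0,-12],[-0.03,-0.06,0.06],0],[[-6,-13,-1],[-0.01,-0.02,0.1],0],[[-7,-13,-1],[-0.01,-0.01,0.1],0],[[-9,-11,-1],[-0.01,-0.02,0.1],0],[[-10,-11,-1],[-0.01,-0.01,0.1],0],[[-11,-10,-1],[-0.0,-0.01,0.1],0]]
[[[-11,-8,-1],[-0.01,-0.02,0.1],0],[[-13,-7,-1],[-0.01,-0.01,0.11],0],[[-13,-6,0],[-0.01,-0.02,0.1],0],[[-14,-5,-1],[-0.01,-0.01,0.1],0],[[-14,-3,0],[-0.01,-0.01,0.1],0],[[-14,-2,0],[-0.01,-0.02,0.1],0]]
```

>>> drive_tool(increments=[[[6, -3, -9], [-0.03, -0.06, 0.06], 0], [[6, -3, -10], [-0.03, -0.06, 0.05], 0], [[5, -2, -10], [-0.04, -0.06, 0.06], 0], [[4, -3, -11], [-0.03, -0.06, 0.05], 0], [[4, -3, -11], [-0.03, -0.07, 0.06], 0], [[2, -2, -11], [-0.03, -0.06, 0.06], 0], [[2, -2, -11], [-0.03, -0.06, 0.05], 0], [[1, -2, -12], [-0.03, -0.06, 0.06], 0]])

```text
time: 40.08
position: [609.8, -57.0, 295.4]
orientation: [-176.5, -20.6, 65.2]
ft_force: [-0.3, 0.4, -0.2]
finger_gap: -0.2
```

>>> drive_tool(increments=[[[0, -1, -11], [-0.04, -0.06, 0.05], 0], [[-1, -2, -12], [-0.03, -0.06, 0.06], 0], [[-1, 0, -12], [-0.03, -0.06, 0.06], 0], [[-6, -13, -1], [-0.01, -0.02, 0.1], 0], [[-7, -13, -1], [-0.01, -0.01, 0.1], 0], [[-9, -11, -1], [-0.01, -0.02, 0.1], 0], [[-10, -11, -1], [-0.01, -0.01, 0.1], 0], [[-11, -10, -1], [0, -0.01, 0.1], 0]])

```text
time: 41.08
position: [530.1, -54.7, 327.8]
orientation: [-178.1, -5.5, 26.6]
ft_force: [0.2, -0.1, 0.1]
finger_gap: 0.1
```

>>> drive_tool(increments=[[[-11, -8, -1], [-0.01, -0.02, 0.1], 0], [[-13, -7, -1], [-0.01, -0.01, 0.11], 0], [[-13, -6, 0], [-0.01, -0.02, 0.1], 0], [[-14, -5, -1], [-0.01, -0.01, 0.1], 0], [[-14, -3, 0], [-0.01, -0.01, 0.1], 0], [[-14, -2, 0], [-0.01, -0.02, 0.1], 0]])

```text
time: 41.82
position: [445.1, -41.1, 327.7]
orientation: [179.9, 0.4, -8.3]
ft_force: [0.4, 0.3, -0.1]
finger_gap: 0.0
```

Run:
```python
from h import *
st()
p,R=plan([(dp(104,n=60),ori(0,-104),6)],0)
for th in(104,):
    s=(dp(th,n=60),ori(0,-th))
    plan([(dp(th,n=24),ori(0,-th),3)]+[(dp(t,n=23),ori(0,-t),1) for t in range(98,-1,-6)]+[(dp(0,n=23),ori(0),1)],0,start=s)
```

```text
t 41.825 box [-185.9 -215.4  327.7] F [ 0.4  0.3 -0.1] gap 0.0 q [  30.    7.  -35.  102.    4.   73. -104.] [179.9   0.4  -8.3]
[[[1,0,25],[0.0,0.0,0.0],0],[[0,1,26],[0.0,0.0,0.0],0],[[1,0,25],[0.0,0.0,0.0],0],[[0,1,26],[0.0,0.0,0.0],0],[[1,0,25],[0.0,0.01,0.0],0],[[0,1,26],[0.0,-0.0,0.0],0]]
[[[12,0,0],[0.0,0.0,0.0],0],[[12,0,0],[0.0,0.0,0.0],0],[[12,0,0],[0.0,0.0,0.0],0],[[13,2,0],[0.0,0.0,-0.1],0],[[12,2,0],[-0.0,0.0,-0.11],0],[[13,1,0],[-0.0,0.0,-0.1],0],[[12,2,0],[-0.0,0.0,-0.11],0],[[12,2,0],[-0.0,0.0,-0.1],0]]
[[[12,1,0],[-0.0,0.0,-0.11],0],[[12,2,0],[-0.0,0.0,-0.1],0],[[12,2,0],[-0.0,0.0,-0.11],0],[[12,2,0],[-0.0,0.0,-0.1],0],[[13,2,0],[-0.0,0.0,-0.11],0],[[12,1,0],[-0.0,0.0,-0.1],0],[[12,2,0],[-0.0,0.0,-0.11],0],[[12,2,0],[-0.0,0.0,-0.1],0]]
[[[12,2,0],[-0.0,0.0,-0.11],0],[[12,1,0],[-0.0,0.0,-0.1],0],[[12,2,0],[-0.0,0.0,-0.11],0],[[13,2,0],[-0.0,0.0,-0.1],0],[[4,1,0],[-0.0,0.0,-0.04],0]]
```

>>> drive_tool(increments=[[[1, 0, 25], [0, 0, 0], 0], [[0, 1, 26], [0, 0, 0], 0], [[1, 0, 25], [0, 0, 0], 0], [[0, 1, 26], [0, 0, 0], 0], [[1, 0, 25], [0, 0, 0], 0], [[0, 1, 26], [0, 0, 0], 0]])

```text
time: 42.58
position: [447.5, -44.6, 174.1]
orientation: [180.0, 0.3, -8.1]
ft_force: [1.2, -0.4, -0.2]
finger_gap: -0.2
```

>>> drive_tool(increments=[[[12, 0, 0], [0, 0, 0], 0], [[12, 0, 0], [0, 0, 0], 0], [[12, 0, 0], [0, 0, 0], 0], [[13, 2, 0], [0, 0, -0.1], 0], [[12, 2, 0], [0, 0, -0.11], 0]])

```text
time: 43.2
position: [509.5, -56.6, 175.3]
orientation: [-180.0, 0.3, 4.0]
ft_force: [-0.9, 0.6, -0.6]
finger_gap: 0.0
```

>>> drive_tool(increments=[[[13, 1, 0], [0, 0, -0.1], 0], [[12, 2, 0], [0, 0, -0.11], 0], [[12, 2, 0], [0, 0, -0.1], 0], [[12, 1, 0], [0, 0, -0.11], 0], [[12, 2, 0], [0, 0, -0.1], 0]])

```text
time: 43.82
position: [569.8, -48.3, 174.9]
orientation: [-179.9, 0.2, 33.8]
ft_force: [-1.4, -0.6, 0.4]
finger_gap: 0.0
```

Run:
```python
from h import *
st()
p,R,o=cur()
y=o['orientation'][2]; th=95.5-y; q=tobox(p); print('th by yaw',th)
for t in(th-5,th,th+5): print(t,tobox(dp(t)))
t0=int(round(th))
plan([(dp(t),ori(0,-t),1) for t in range(t0-6,-1,-6)],0)
```

```text
t 43.825 box [ -62.5 -234.6  174.9] F [-1.4 -0.6  0.4] gap 0.0 q [ 28.  29. -41.  99.  21.  60. -76.] [-179.9    0.2   33.8]
th by yaw 61.71208806673732
56.71208806673732 [ -54.1 -230.8  175. ]
61.71208806673732 [ -63.8 -234.2  175. ]
66.71208806673732 [ -73.7 -236.7  175. ]
[[[11,1,0],[-0.0,0.0,-0.1],0],[[12,1,0],[-0.0,0.0,-0.1],0],[[12,2,0],[-0.0,0.0,-0.11],0],[[12,2,0],[-0.0,0.0,-0.1],0],[[12,2,0],[-0.0,0.0,-0.11],0],[[12,1,0],[-0.0,0.0,-0.1],0],[[12,2,0],[-0.0,0.0,-0.11],0],[[13,2,0],[-0.0,0.0,-0.1],0]]
[[[12,2,0],[-0.0,0.0,-0.11],0],[[12,2,0],[-0.0,0.0,-0.1],0]]
```

>>> drive_tool(increments=[[[11, 1, 0], [0, 0, -0.1], 0], [[12, 1, 0], [0, 0, -0.1], 0], [[12, 2, 0], [0, 0, -0.11], 0], [[12, 2, 0], [0, 0, -0.1], 0], [[12, 2, 0], [0, 0, -0.11], 0], [[12, 1, 0], [0, 0, -0.1], 0], [[12, 2, 0], [0, 0, -0.11], 0]])

```text
time: 44.7
position: [629.1, 8.8, 174.6]
orientation: [-179.8, 0.1, 75.6]
ft_force: [-1.1, -1.3, 0.8]
finger_gap: 0.1
```

Run:
```python
from h import *
st()
T=snap('top')
hsv=cv2.cvtColor(T['img'],cv2.COLOR_BGR2HSV);m=cv2.inRange(hsv,(100,130,60),(125,255,255));m[:,320:]=0;m[:150]=0
ys,xs=np.where(m>0)
P=np.array([tobox(pt(T,u,v)) for u,v in zip(xs,ys)]);P=P[(P[:,2]>205)&(P[:,2]<230)];l=np.polyfit(P[:,0],P[:,1],1);print('door deg',np.degrees(np.arctan(-l[0])),len(P),P[:,0].min(),P[:,0].max())
t=95.5-cur()[2]['orientation'][2]
plan([(dp(t*k),ori(0,-t*k),1) for k in(.66,.33,0)],0)
```

```text
t 44.7 box [   2.  -183.5  174.6] F [-1.1 -1.3  0.8] gap 0.1 q [ 25.  37. -49.  90.  30.  67. -45.] [-1.798e+02  1.000e-01  7.560e+01]
door deg 16.19992160426172 52 -101.8 -54.8
[[[13,2,0],[-0.0,-0.0,-0.12],0],[[13,2,0],[-0.0,-0.0,-0.11],0],[[13,2,0],[-0.0,-0.0,-0.11],0]]
```

>>> drive_tool(increments=[[[12, 2, 0], [0, 0, -0.12], 0], [[12, 2, 0], [0, 0, -0.11], 0], [[9, 2, 0], [0, 0, -0.11], 0], [[0, 0, 0], [0, 0, 0], 0]])

```text
time: 45.25
position: [639.0, 41.6, 174.2]
orientation: [-179.7, -0.1, 94.9]
ft_force: [0.8, -0.4, -0.4]
finger_gap: -0.2
```

>>> drive_tool(increments=[[[2, 0, 0], [0, 0, 0], 0], [[0, 0, 0], [0, 0, 0], 0]])

```text
time: 45.5
position: [638.3, 42.7, 174.1]
orientation: [-179.7, -0.0, 94.8]
ft_force: [0.1, -0.7, -0.1]
finger_gap: -0.1
```

>>> drive_tool(increments=[[[2, 0, 0], [0, 0, 0], 0], [[0, 0, 0], [0, 0, 0], 0]])

```text
time: 45.75
position: [638.1, 44.8, 174.0]
orientation: [-179.7, -0.0, 94.9]
ft_force: [0.0, -0.7, -0.4]
finger_gap: -0.0
```

>>> drive_tool(increments=[[[2, 0, 0], [0, 0, 0], 0], [[0, 0, 0], [0, 0, 0], 0]])

```text
time: 46.0
position: [637.8, 47.2, 173.9]
orientation: [-179.7, -0.0, 95.0]
ft_force: [-1.2, 0.1, -0.0]
finger_gap: -0.3
```

>>> drive_tool(increments=[[[2, 0, 0], [0, 0, 0], 0], [[0, 0, 0], [0, 0, 0], 0]])

```text
time: 46.25
position: [637.6, 49.3, 173.9]
orientation: [-179.7, -0.0, 95.0]
ft_force: [-0.2, -1.1, -0.6]
finger_gap: -0.2
```

>>> drive_tool(increments=[[[1.5, 0, 0], [0, 0, 0], 0], [[0, 0, 0], [0, 0, 0], 0]])

```text
time: 46.5
position: [637.7, 50.1, 173.9]
orientation: [-179.7, 0.0, 94.9]
ft_force: [1.0, -2.6, 0.6]
finger_gap: 0.1
```

>>> drive_tool(increments=[[[1.5, 0, 0], [0, 0, 0], 0], [[0, 0, 0], [0, 0, 0], 0]])

```text
time: 46.75
position: [637.6, 50.2, 173.9]
orientation: [-179.7, 0.1, 94.9]
ft_force: [0.2, -6.1, 2.3]
finger_gap: 0.1
```

>>> drive_tool(increments=[[[1.5, 0, 0], [0, 0, 0], 0], [[0, 0, 0], [0, 0, 0], 0]])

```text
time: 47.0
position: [637.6, 50.2, 173.8]
orientation: [-179.7, 0.2, 94.8]
ft_force: [-0.6, -10.2, 4.6]
finger_gap: -0.2
```

>>> drive_tool(increments=[[[-8, 0, 0], [0, 0, 0], 0], [[-20, 0, 0], [0, 0, 0], 0], [[-30, 0, 0], [0, 0, 0], 0], [[-40, 0, -20], [0, 0, 0], 0], [[-40, 0, -30], [0, 0, 0], 0], [[-40, -20, -40], [0, 0, 0], 0], [[-30, -30, -40], [0, 0, 0], 0], [[0, 0, 0], [0, 0, 0], 0]])

```text
time: 48.0
position: [606.1, -162.5, 307.2]
orientation: [-179.9, 0.1, 94.6]
ft_force: [0.7, 1.0, -0.1]
finger_gap: -0.2
```

Run:
```python
from h import *
st()
T=snap('top');S=snap('side')
hsv=cv2.cvtColor(T['img'],cv2.COLOR_BGR2HSV);m=cv2.inRange(hsv,(100,130,60),(125,255,255));m[:,320:]=0;m[:150]=0
ys,xs=np.where(m>0)
P=np.array([tobox(pt(T,u,v)) for u,v in zip(xs,ys)]);P=P[(P[:,2]>205)&(P[:,2]<230)];l=np.polyfit(P[:,0],P[:,1],1);print('door deg',np.degrees(np.arctan(-l[0])),len(P),P[:,0].min(),P[:,0].max())
Q=np.array([tobox(pt(T,u,v)) for v in range(195,255) for u in range(136,160) if T['img'][v,u].max()<60]); k=(Q[:,2]>250)&(Q[:,2]<310); print('bar z',np.median(Q[k],0))
a=cv2.imread('pics/top1.png')
cv2.imwrite('pics/f.png',np.hstack([cv2.resize(T['img'][130:330,130:530],(400,200)),cv2.resize(S['img'][120:320,150:350],(400,400))[:200]]) if 0 else np.vstack([np.hstack([cv2.resize(T['img'][165:285,130:290],(400,300)),cv2.resize(S['img'][120:240,160:320],(400,300))]),np.hstack([T['img'][130:345,230:600],a[130:345,230:600]])[:, :800] if 0 else cv2.resize(np.hstack([T['img'][130:345,230:510],a[130:345,230:510]]),(800,300))]))
```

```text
t 48.0 box [ -37.3 -351.8  307.2] F [ 0.7  1.  -0.1] gap -0.2 q [ 44.  33. -57.  80.  28.  82.  -8.] [-1.799e+02  1.000e-01  9.460e+01]
door deg 0.25940805565238895 268 -96.2 97.5
bar z [  1.7 107.4 265.3]
```

The viewer limit is reached, so I'll do the last checks numerically.

Run:
```python
from h import *
T=snap('top');S=snap('side');a=cv2.imread('pics/top1.png');b=cv2.imread('pics/side1.png')
for n,i0,i1 in(('top',a,T['img']),('side',b,S['img'])):
    for nm,i in(('start',i0),('now',i1)):
        h=cv2.cvtColor(i,cv2.COLOR_BGR2HSV);m=cv2.inRange(h,(100,130,60),(125,255,255))
        k,l,s_,c=cv2.connectedComponentsWithStats(m); print(n,nm,[(s_[j,4],c[j].round(1).tolist()) for j in range(1,k) if s_[j,4]>40 and c[j][0]<500])
d=cv2.absdiff(a,T['img']).max(2)
for nm,(u0,v0,u1,v1) in dict(jar=(292,160,325,194),bottle=(340,170,372,202),tray=(350,188,410,238),spare=(412,230,458,276),driver=(455,258,498,332)).items(): print(nm,(d[v0:v1,u0:u1]>40).mean().round(3))
# carrier through the roof: green tint
for s in(T,S):
    h=cv2.cvtColor(s['img'],cv2.COLOR_BGR2HSV); m=cv2.inRange(h,(40,15,30),(95,255,235)); m[:, :180]=0;m[:,300:]=0;m[:150]=0;m[265:]=0
    ys,xs=np.where(cv2.morphologyEx(m,cv2.MORPH_OPEN,np.ones((2,2)))>0)
    if len(xs): Q=np.array([tobox(pt(s,u,v,30)) for u,v in zip(xs,ys)]);print(len(Q),np.percentile(Q,[2,50,98],axis=0).round(0)[:,:2].tolist())
```

```text
top start [(np.int32(689), [243.3, 92.5]), (np.int32(80), [358.2, 180.0]), (np.int32(279), [243.4, 216.1]), (np.int32(74), [252.1, 232.5]), (np.int32(168), [376.3, 278.8]), (np.int32(342), [477.2, 301.2])]
top now [(np.int32(845), [242.9, 92.5]), (np.int32(230), [244.3, 220.6]), (np.int32(80), [251.9, 230.7]), (np.int32(350), [477.0, 301.1])]
side start [(np.int32(208), [330.2, 115.6]), (np.int32(107), [268.5, 202.4]), (np.int32(58), [381.8, 223.2]), (np.int32(129), [353.4, 318.5]), (np.int32(305), [433.3, 389.7]), (np.int32(44), [3.4, 477.0])]
side now [(np.int32(203), [330.1, 115.6]), (np.int32(98), [268.9, 202.7]), (np.int32(58), [381.8, 223.2]), (np.int32(301), [433.4, 389.7]), (np.int32(44), [3.4, 477.0])]
jar 0.119
bottle 0.436
tray 0.256
spare 0.0
driver 0.0
46 [[-101.0, -95.0], [-98.0, -18.0], [-93.0, 8.0]]
13 [[-37.0, -101.0], [17.0, -99.0], [26.0, -96.0]]
```

Run:
```python
from h import *
S=snap('side');b=cv2.imread('pics/side1.png')
for nm,c in(('jar',(784,-130,35)),('tray',(670,-322,15))):
    u,v=map(int,proj(S,c)); d=cv2.absdiff(b,S['img']).max(2)[v-20:v+20,u-25:u+25]; print(nm,(u,v),(d>40).mean())
print(r.hand_in())
```

```text
jar (351, 208) 0.322
tray (387, 268) 0.0
the job is handed in; nothing more can be done
None
```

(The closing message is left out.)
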